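Gauge the pastry tubes into their magazine

TASK

The steel pastry tubes have come back from the dishwasher mixed up. Slide the gauge plate fully home against its end stop and crank the vise tight to hold it there; then push every tube through the smallest hole that takes it, right in until its end is flush with the plate, so that it lies in the magazine channel behind its own hole. Put any tube too thick for all the holes in the purple basket, and leave the jars and the timer alone.

Things in the scene. Friction and masses are not known exactly. Their poses are not given: they have to be found in the camera images.
- gauge_station: Fixed bench fixture of metal, 306 (x) by 264 mm (y). Origin at worktop level, in the plane of the magazine's mouth; z up. The magazine (a roofed steel box, 59 mm high) lies behind the mouth: three channels run 205 mm along -y to a closed end, floor 20 mm above the worktop. In front the gauge plate stands on edge on the 12 mm base, which reaches to y = +48 mm, and slides along x.
- gauge_plate: Loose steel gauge plate, 250 (x) x 10 (y) x 48 mm high, standing on edge in the fixture; 0.45 kg. Origin in the middle of its underside; axes as the fixture's; front face at y = +5 mm. Fully home its origin is at x = -43 mm in the fixture's frame; it starts 8 to 25 mm short of that, toward -x. 3 mm of play in y until clamped; then its back is 3 mm in front of the mouth.
- plate_tab (a point): Top of the plate's grip tab, 3 mm from the plate's origin toward +x; 30 mm long along the plate and 10 mm thick, 85 mm above the worktop and 25 mm above the rest of the plate; free on both sides, and with room for closed fingers behind its -x edge to push the plate.
- hole_1 (a point): Centre of the smallest hole (19 mm across, for 16 mm tubes) on the plate's front face, 30.5 mm above the worktop; it goes through along the plate's y. Holes 1, 2, 3 lie 38, 66 and 99 mm from the plate's origin toward +x; their lowest points are all 21 mm above the worktop, rims chamfered 1.5 mm. Behind each, once the plate is home, lies its channel, 2 mm wider than the hole.
- hole_2 (a point): The same, middle hole (25 mm across, for 22 mm tubes), 33.5 mm above the worktop.
- hole_3 (a point): The same, largest hole (31 mm across, for 28 mm tubes), 36.5 mm above the worktop.
- clamp_crank (a joint): Turn of the vise's crank, rad, 0 (open) to 14.07 (end of travel). Grows clockwise seen from its handle side, looking along the fixture's +y: the handle goes from bottom to -x side, top, +x side. The jaw advances 5 mm a turn and meets the plate at about 12.5. Turn on to about 13.4 to make it tight: let go, it springs back to about 12.6 and holds. It takes 2 to 3 N at the handle until then.
- crank_grip (a point): Middle of the crank's black handle, a freely turning sleeve 17 mm thick and 56 mm long lying along the fixture's y, 38 mm off the crank's axis. At 0 rad it hangs straight below the axis. This point is 32 mm out from the crank arm, the sleeve's free end another 24 mm farther out toward -y.
- crank_axis (a point): Point on the crank's axis (parallel to the fixture's y, 75 mm above the worktop) level with the middle of the handle; the hub, 24 mm thick, ends 33 mm before it.
- drying_mat: Flat grey ribbed mat, 190 x 380 x 4 mm, fixed, on which the tubes lie; origin in the middle of its underside.
- reject_basket: Small purple open plastic basket, 146 (x) x 206 (y) x 63 mm high, floor 3 mm thick and about 120 x 180 mm, fixed; origin in the middle of its underside.
- pepper_jar: Spice jar with a white cap, 47 mm across, 98 mm high, standing beyond the crank; to be left alone. Origin in the middle of its underside.
- red_lid_jar: Spice jar with a red cap, 45 mm across, 106 mm high, standing beyond the crank; to be left alone. Origin in the middle of its underside.
- kitchen_timer: Round red and white timer, 64 mm across, 36 mm high, beside the magazine's closed end; to be left alone. Origin in the middle of its underside.
- tube_1: Straight steel pastry tube, 100 mm long, lying down; its outer diameter is 16, 22, 28 or 34 mm, which the gauge tells; 65 to 105 g. It is faintly eight-sided (6 percent less across its flats), lies on a flat and does not roll far. Origin at the middle of the tube, on its axis; y runs along the tube. Absent (None) in some starts.
- tube_2: Straight steel pastry tube, 100 mm long, lying down; its outer diameter is 16, 22, 28 or 34 mm, which the gauge tells; 65 to 105 g. It is faintly eight-sided (6 percent less across its flats), lies on a flat and does not roll far. Origin at the middle of the tube, on its axis; y runs along the tube. Absent (None) in some starts.
- tube_3: Straight steel pastry tube, 100 mm long, lying down; its outer diameter is 16, 22, 28 or 34 mm, which the gauge tells; 65 to 105 g. It is faintly eight-sided (6 percent less across its flats), lies on a flat and does not roll far. Origin at the middle of the tube, on its axis; y runs along the tube. Absent (None) in some starts.
- tube_4: Straight steel pastry tube, 100 mm long, lying down; its outer diameter is 16, 22, 28 or 34 mm, which the gauge tells; 65 to 105 g. It is faintly eight-sided (6 percent less across its flats), lies on a flat and does not roll far. Origin at the middle of the tube, on its axis; y runs along the tube. Absent (None) in some starts.
- tube_5: Straight steel pastry tube, 100 mm long, lying down; its outer diameter is 16, 22, 28 or 34 mm, which the gauge tells; 65 to 105 g. It is faintly eight-sided (6 percent less across its flats), lies on a flat and does not roll far. Origin at the middle of the tube, on its axis; y runs along the tube. Absent (None) in some starts.
- tube_6: Straight steel pastry tube, 100 mm long, lying down; its outer diameter is 16, 22, 28 or 34 mm, which the gauge tells; 65 to 105 g. It is faintly eight-sided (6 percent less across its flats), lies on a flat and does not roll far. Origin at the middle of the tube, on its axis; y runs along the tube. Absent (None) in some starts.
- end_stop (a point): Stop face for the plate's +x end: a block on the fixture, 48 mm high, at x = +82 mm in its frame.
- vise_jaw (a point): Top of the vise's fixed jaw, 84 mm high, 46 (x) by 24 mm (y), in front of the plate near its -x end. The moving jaw (88 mm high) stands behind the plate and slides toward +y; behind it come the nut block (90 mm high, y = -85 to -121 mm) and the crank.
- clamp_jaw: The vise's moving jaw, a rubber-faced block 46 (x) x 26 (y) x 74 mm, behind the plate; driven toward the fixture's +y by the crank. Origin in the middle of its front face's lower edge, at worktop level.
There are look-alikes about, which are no part of the job. Leave any orange look-alike of the reject_basket alone. What is shaped like the tube_6 but orange or yellow is not meant.

How it is judged:
By the outcome, as a careful person would: the job done as asked, in the order asked, and still so for the second after the job is handed in, with the robot touching nothing.
Of tube_1, tube_2, tube_3, tube_4, tube_5, tube_6 only 3 to 4 are there at a start; the rules pass over those that are not, and their reading is None.
At some moment in a run one of tube_1, tube_2, tube_3, tube_4, tube_5, tube_6 may be knocked a few centimetres aside while the robot is not near it.
Once in a run the grip may slacken for a moment while it holds something.
It also fails if it takes over 210 s, if anything falls off the work surface, if the arm or the gripper's body presses on something with over 40 N, if the wrist force passes 120 N, or if a joint passes its speed limit or range.

ROBOT

A 7-joint arm with a two-finger parallel gripper is mounted at the origin on the work surface; the furniture and walls round the work are solid. World frame = base frame: x ahead of the robot, y to its left, z up, the work surface at z = 0. Lengths are in m, angles in rad, forces in N, time in s.
With the tool pointing down it reaches from about 0.425 to 0.925 m from the base axis. Payload 6.8 kg.
Tool frame: the origin (TCP) lies at the very end of the fingers, on their centre line; the grasp point (between the pads) lies 19 mm behind it (bot.grasp_offset is the distance from the TCP to the grasp point, in m); z points along the fingers, y is the direction in which the jaws open and shut (so a half turn about z gives the same grasp; the last joint's range is limited). The gripper opens to 85 mm and grips with 20 to 120 N. Pads are 22 mm wide; open, the fingers measure 114 mm over their backs; the gripper's body (76 mm by 85 mm) begins 54 mm behind the grasp point. The pads swing forward as they close: fully open they stand 13 mm farther back than shut.
Start: joints at [-1.368, 0.477, 0.022, 1.555, -0.011, 1.109, -0.083], TCP at [0.206, 0.643, 0.231] pointing down, gripper open.
Joint ranges: [-2.96, 2.96], [-0.34, 2.1], [-1.41, 1.46], [0.24, 2.44], [-1.37, 4.51], [0.17, 1.92], [-2.96, 2.96]. Speed limits (rad/s): [2.39, 2.39, 3.14, 3.14, 3.14, 3.14, 3.14].

INTERFACE

Orientations are given as a unit quaternion [w, x, y, z].
In Python, from station import monitor, cams, bot, finder gives the robot as it stands.
- The arm moves only by the tool jog_arm, never from a script. Its argument "plan" is a list of rows, each an object of numbers: "x", "y", "z": the shift along the tool's x, y, z as a fraction of full scale; "wx", "wy", "wz": the turn, a rotation vector about the tool's x, y, z as a fraction of full scale. A call has 1 to 12 rows; each row is the pose to reach, as a shift and turn from the pose measured when the call began, along the tool's axes at that moment, turning the shorter way round; what a row does not reach only later rows make up. Full scale, the value 1, is 20 cm for a shift and 180 degrees for a turn. A row lasts 1/12 s, in which the tool goes at most 41.7 mm and 7.16 degrees, less where a joint would pass 70% of its speed; a pose out of reach is approached as far as the arm can. A call with a number of a shift or a turn outside -1 to 1 is refused whole. A call with a gripper value outside its range is refused whole. "hand" is the opening, from -1 (shut) to 1 (fully open), set as the call begins (left out, the last holds). The fingers move at their own pace and stop on an object; "grip_force" is the grip in N (left out, the last holds). Time passes only in rows, so rows that repeat a pose let the fingers close. It gives the time, the measured TCP pose, the force and the opening at its end, in the units of the state.
- monitor.get_obs(): the state, without advancing time (a new reading comes with each control period).
- cams.read_camera(name): name is "scene" or "top"; returns the picture (480x640x3 uint8, red, green, blue); there is no depth.
- cams.get_calibration(name): a dict with "fx", "fy", "cx", "cy" (pixels), "extrinsics" (4x4, takes a point from world to camera coordinates). Camera axes: x right, y down, z forward; pixel columns grow to the right and rows downward; lengths in m; the calibration is good to about 2 mm. A picture is of the moment at which its call begins. get_calibration takes no time and is no camera call.
- bot.hand_in(): hands the job in, once; it reports no verdict.
Trained networks look in the newest picture that a camera, given by its name, has taken for a name from the list of things; names that differ only in an ending like _2 or _b are one class to them, and where a whole thing is asked for, a point or a joint stands for the part that bears it (a point fixed in the world has none). Each returns a list of dicts, best first, with "confidence" (0 to 1); they miss things now and then, are a little off and sometimes report something else, mostly with a low value. They report only what shows in the picture. A call takes as long as a camera call. They do not tell look-alikes from the thing itself.
- finder.find_in(camera, target): "bbox" ([left, top, width, height] in pixels, round what is visible of it).
- finder.place_of(camera, target): "location" ([column, row] in pixels: a listed point, or the origin of a listed thing).
The state is a dict: "t": time; "q": joint angles; "joint_vel": joint speeds; "joint_torque": joint torques, N m; "eef_pos": TCP position; "tool_rot": TCP orientation; "contact_force": force on the tool from outside, world axes, zero at the start; "torque": the same for the moment, N m; "gripper_width": opening from 0.0 (shut) to 1.0 (fully open).
Only numpy, scipy, OpenCV 4.12 (cv2) and the standard library are available. Lean on these libraries where they do the work, as an engineer would, in place of code of your own. Each camera call takes 0.05 s, during which the arm holds its last target. There are 200 camera calls.

## Working session

There is one attempt and no reset: what is moved stays moved. The work goes in short steps, Python scripts to look and compute and a tool call to move; the robot and the scene stay as the last step left them, time stands still between calls to the robot, and variables do not carry over. Pictures are saved under pics/ and viewed, about 12 in all and at most 16, crops included, and the job is handed in when it is done.

Besides the shell and the picture viewer there is one more tool, called after "Call:" by a JSON object that holds its "fn" and its "kwargs". jog_arm: Moves the arm, as the interface text tells. Shift numbers are shares of 20 cm and turn numbers shares of 180 degrees, none past 1 either way. Its arguments: {"type":"object","properties":{"plan":{"type":"array","items":{"type":"object","properties":{"x":{"type":"number","minimum":-1,"maximum":1},"y":{"type":"number","minimum":-1,"maximum":1},"z":{"type":"number","minimum":-1,"maximum":1},"wx":{"type":"number","minimum":-1,"maximum":1},"wy":{"type":"number","minimum":-1,"maximum":1},"wz":{"type":"number","minimum":-1,"maximum":1}}}},"hand":{"type":"number"},"grip_force":{"type":"number"}},"required":["plan"]}

```bash
ls; mkdir -p pics
cat > h.py <<'E'
import numpy as np,cv2
from station import monitor,cams,bot,finder
from scipy.spatial.transform import Rotation as R
def snap(c,f=None,crop=None,s=1):
    im=cams.read_camera(c)
    if f:
        o=im if crop is None else im[crop[1]:crop[3],crop[0]:crop[2]]
        cv2.imwrite('pics/'+f,cv2.resize(o[:,:,::-1],None,fx=s,fy=s,interpolation=cv2.INTER_CUBIC))
    return im
def ray(c,uv):
    k=cams.get_calibration(c);E=np.array(k['extrinsics'])
    d=np.array([(uv[0]-k['cx'])/k['fx'],(uv[1]-k['cy'])/k['fy'],1])
    return -E[:3,:3].T@E[:3,3],E[:3,:3].T@d
def atz(c,uv,z):
    o,d=ray(c,uv);return o+d*(z-o[2])/d[2]
def proj(c,p):
    k=cams.get_calibration(c);E=np.array(k['extrinsics']);q=E[:3,:3]@np.array(p)+E[:3,3]
    return np.array([k['fx']*q[0]/q[2]+k['cx'],k['fy']*q[1]/q[2]+k['cy']])
def tri(obs):
    A=np.zeros((3,3));b=np.zeros(3)
    for c,uv in obs:
        o,d=ray(c,uv);d=d/np.linalg.norm(d);M=np.eye(3)-np.outer(d,d);A+=M;b+=M@o
    return np.linalg.solve(A,b)
E
python3 - <<'E'
from h import *
np.set_printoptions(precision=4,suppress=True)
o=monitor.get_obs()
for k,v in o.items(): print(k,np.round(v,4))
for c in('top','scene'):
    snap(c,c+'0.png')
    k=cams.get_calibration(c);E=np.array(k['extrinsics']);print(c,k['fx'],-E[:3,:3].T@E[:3,3],E[2,:3])
    for n in 'gauge_station gauge_plate plate_tab hole_1 hole_3 crank_grip crank_axis end_stop vise_jaw reject_basket tube_1 drying_mat'.split():
        print(n,[(np.round(r['location']).tolist(),round(r['confidence'],2)) for r in finder.place_of(c,n)][:7])
E
```

```text
pics
t 0.0
q [-1.3681  0.4778  0.0223  1.5564 -0.0115  1.1093 -0.0831]
joint_vel [-0.      0.0009 -0.0001 -0.0005  0.0006  0.0009 -0.0001]
joint_torque [ -0.0005 -59.6446   1.6078 -28.1202   0.0125   0.0091   0.    ]
eef_pos [0.2063 0.6421 0.2303]
tool_rot [-0.0001  0.1547  0.988  -0.0009]
contact_force [ 0.1256  0.1605 -0.1966]
torque [ 0.0638 -0.0016 -0.032 ]
gripper_width 1.0054
top 552.0386599965975 [-0.2494 -0.1679  1.6999] [ 0.42    0.1102 -0.9008]
gauge_station [([358.0, 229.0], 0.96)]
gauge_plate [([352.0, 245.0], 0.58)]
plate_tab [([354.0, 233.0], 0.48)]
hole_1 [([352.0, 220.0], 0.71), ([356.0, 214.0], 0.57), ([352.0, 233.0], 0.48)]
hole_3 [([352.0, 220.0], 0.71), ([356.0, 214.0], 0.57), ([352.0, 233.0], 0.48)]
crank_grip [([410.0, 281.0], 0.65)]
crank_axis [([410.0, 270.0], 0.67)]
end_stop [([361.0, 203.0], 0.88)]
vise_jaw [([348.0, 255.0], 0.95)]
reject_basket [([139.0, 212.0], 0.87), ([288.0, 188.0], 0.57)]
tube_1 [([275.0, 225.0], 0.8), ([235.0, 251.0], 0.67), ([225.0, 290.0], 0.65), ([205.0, 242.0], 0.56), ([232.0, 180.0], 0.55), ([270.0, 255.0], 0.53)]
drying_mat [([28
[... 155 characters left out ...]
75)]
gauge_plate [([338.0, 222.0], 0.91)]
plate_tab [([323.0, 208.0], 0.34)]
hole_1 [([324.0, 207.0], 0.91), ([330.0, 213.0], 0.81), ([318.0, 201.0], 0.81)]
hole_3 [([324.0, 207.0], 0.91), ([330.0, 213.0], 0.81), ([318.0, 201.0], 0.81)]
crank_grip []
crank_axis [([238.0, 230.0], 0.74), ([360.0, 234.0], 0.45)]
end_stop [([312.0, 190.0], 0.83), ([430.0, 174.0], 0.72)]
vise_jaw [([353.0, 223.0], 0.93), ([259.0, 308.0], 0.42)]
reject_basket [([236.0, 234.0], 0.79), ([121.0, 367.0], 0.56), ([294.0, 280.0], 0.41)]
tube_1 [([229.0, 325.0], 0.68), ([275.0, 263.0], 0.6), ([295.0, 281.0], 0.58), ([291.0, 338.0], 0.55), ([189.0, 265.0], 0.49), ([262.0, 305.0], 0.46)]
drying_mat [([250.0, 297.0], 0.66)]
```

View pics/top0.png

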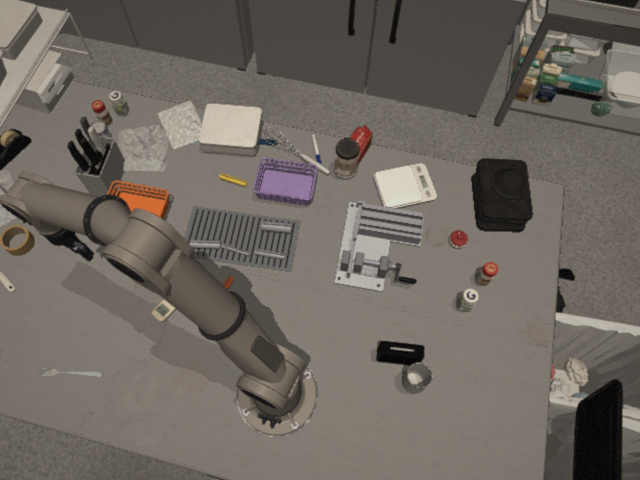

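View pics/scene0.png

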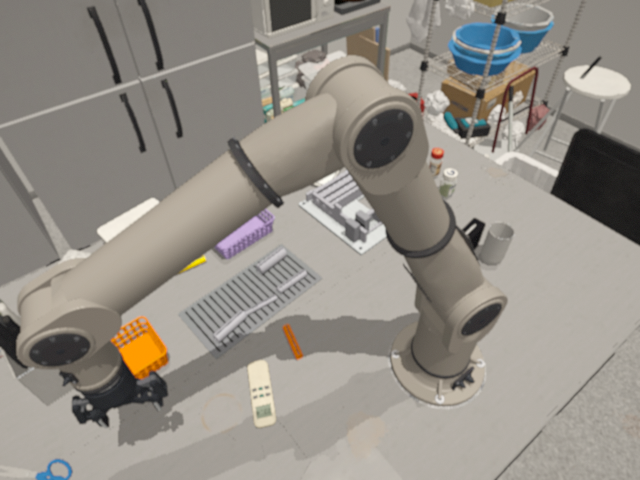

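Purple basket at (286,183), mat with 4 grey tubes at (240,238), fixture at (375,245); crank at (405,280). Zoom for detail.

Run:
```python
from h import *
np.set_printoptions(precision=4,suppress=True)
im=cv2.imread('pics/top0.png')
a=cv2.resize(im[190:280,178:308],None,fx=6,fy=6,interpolation=cv2.INTER_CUBIC)
cv2.imwrite('pics/mat.png',a)
b=cv2.resize(im[195:295,328:438],None,fx=6,fy=6,interpolation=cv2.INTER_CUBIC)
cv2.imwrite('pics/fix.png',b)
for n,uv,z in [('station',(358,229),0),('tab',(354,233),.085),('end',(361,203),.048),('vise',(348,255),.084),('grip',(410,281),.037),('axis',(410,270),.075),('h3',(356,214),.0365),('h1',(352,233),.0305),('basket',(286,182),.063),('mat',(240,238),.004)]:
    print(n,atz('top',uv,z))
print(tri([('top',(361,203)),('scene',(312,190))]),tri([('top',(348,255)),('scene',(353,223))]))
```

```text
station [ 0.6    -0.1146 -0.    ]
tab [ 0.5402 -0.1078  0.085 ]
end [ 0.6752 -0.1048  0.048 ]
vise [ 0.4598 -0.1062  0.084 ]
grip [ 0.4416 -0.3172  0.037 ]
axis [ 0.4624 -0.3073  0.075 ]
h3 [ 0.6357 -0.097   0.0365]
h1 [ 0.5651 -0.0993  0.0305]
basket [0.6828 0.1624 0.063 ]
mat [0.4644 0.266  0.004 ]
[ 0.6649 -0.1057  0.0653] [ 0.4606 -0.1074  0.0717]
```

View pics/mat.png

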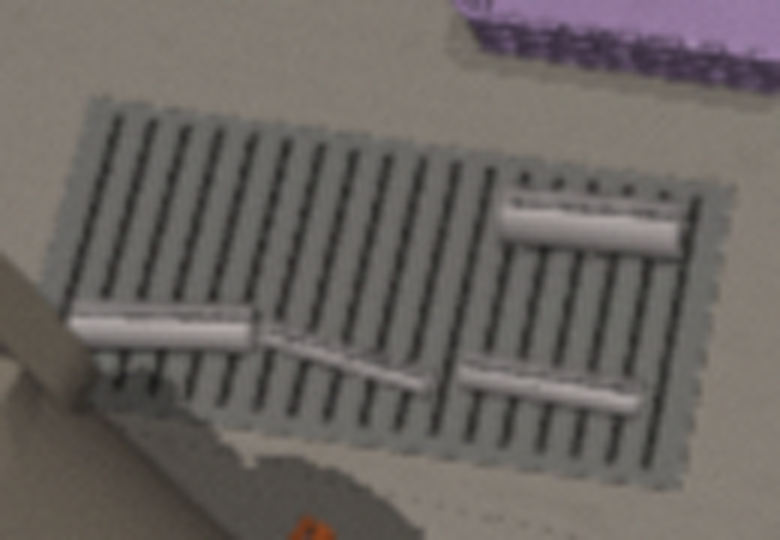

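View pics/fix.png

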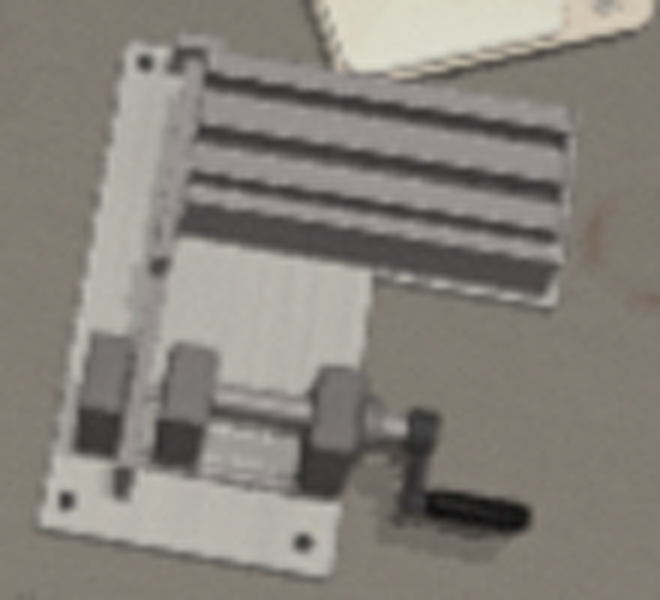

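Four grey tubes on the mat, the fixture with crank hanging at bottom, plate parallel to about world x. I'll swing the arm to the right to clear both views.

Call:
{"fn": "jog_arm", "kwargs": {"plan": [{"x": -0.2,"y": -0.06,"z": -0.1,"wz": 0.04},{"x": -0.4,"y": -0.12,"z": -0.2,"wz": 0.08},{"x": -0.6,"y": -0.2,"z": -0.3,"wz": 0.12},{"x": -0.84,"y": -0.26,"z": -0.4,"wz": 0.16},{"x": -0.84,"y": -0.26,"z": -0.4,"wz": 0.2},{"x": -0.84,"y": -0.26,"z": -0.4,"wz": 0.24},{"x": -0.84,"y": -0.26,"z": -0.4,"wz": 0.28},{"x": -0.84,"y": -0.26,"z": -0.4,"wz": 0.32},{"x": -0.84,"y": -0.26,"z": -0.4,"wz": 0.36},{"x": -0.84,"y": -0.26,"z": -0.4,"wz": 0.4},{"x": -0.84,"y": -0.26,"z": -0.4,"wz": 0.4}], "hand": -1}}

```text
invalid input at $.plan[0]: expected keys x, y, z, wx, wy, wz
```

Call:
{"fn": "jog_arm", "kwargs": {"plan": [{"x": -0.2,"y": 0.15},{"x": -0.4,"y": 0.3},{"x": -0.6,"y": 0.45},{"x": -0.8,"y": 0.6},{"x": -1,"y": 0.75},{"x": -1,"y": 0.75}]}}

```text
invalid input at $.plan[0]: expected keys x, y, z, wx, wy, wz
```

Call:
{"fn": "jog_arm", "kwargs": {"plan": [{"x": -0.2,"y": 0.05},{"x": -0.4,"y": 0.1},{"x": -0.6,"y": 0.15},{"x": -0.8,"y": 0.2},{"x": -1,"y": 0.25},{"x": -1,"y": 0.25}]}}

```text
invalid input at $.plan[0]: expected keys x, y, z, wx, wy, wz
```

Call:
{"fn": "jog_arm", "kwargs": {"plan": [{"x": -0.2},{"x": -0.4},{"x": -0.6},{"x": -0.8},{"x": -1},{"x": -1}]}}

```text
invalid input at $.plan[0]: expected keys x, y, z, wx, wy, wz
```

Call:
{"fn": "jog_arm", "kwargs": {"plan": [{"x": -0.2,"y": -0.05},{"x": -0.4,"y": -0.1},{"x": -0.6,"y": -0.15},{"x": -0.8,"y": -0.2},{"x": -1,"y": -0.25},{"x": -1,"y": -0.25}]}}

```text
invalid input at $.plan[0]: expected keys x, y, z, wx, wy, wz
```

Call:
{"fn": "jog_arm", "kwargs": {"plan": [{"x": -0.2,"y": -0.15},{"x": -0.4,"y": -0.3},{"x": -0.6,"y": -0.45},{"x": -0.8,"y": -0.6},{"x": -1,"y": -0.75},{"x": -1,"y": -0.75}]}}

```text
invalid input at $.plan[0]: expected keys x, y, z, wx, wy, wz
```

Call:
{"fn": "jog_arm", "kwargs": {"plan": [{"x": -0.84,"y": -0.26,"z": -0.4,"wx": 0,"wy": 0,"wz": 0.4},{"x": -0.84,"y": -0.26,"z": -0.4,"wx": 0,"wy": 0,"wz": 0.4},{"x": -0.84,"y": -0.26,"z": -0.4,"wx": 0,"wy": 0,"wz": 0.4},{"x": -0.84,"y": -0.26,"z": -0.4,"wx": 0,"wy": 0,"wz": 0.4},{"x": -0.84,"y": -0.26,"z": -0.4,"wx": 0,"wy": 0,"wz": 0.4},{"x": -0.84,"y": -0.26,"z": -0.4,"wx": 0,"wy": 0,"wz": 0.4},{"x": -0.84,"y": -0.26,"z": -0.4,"wx": 0,"wy": 0,"wz": 0.4},{"x": -0.84,"y": -0.26,"z": -0.4,"wx": 0,"wy": 0,"wz": 0.4},{"x": -0.84,"y": -0.26,"z": -0.4,"wx": 0,"wy": 0,"wz": 0.4},{"x": -0.84,"y": -0.26,"z": -0.4,"wx": 0,"wy": 0,"wz": 0.4},{"x": -0.84,"y": -0.26,"z": -0.4,"wx": 0,"wy": 0,"wz": 0.4},{"x": -0.84,"y": -0.26,"z": -0.4,"wx": 0,"wy": 0,"wz": 0.4}], "hand": -1}}

```text
t: 2.3
eef_pos: [0.3503, 0.5419, 0.3113]
tool_rot: [0.0, 0.705, 0.709, 0.0]
contact_force: [1.1, -0.4, -0.1]
gripper_width: 0.0
```

Call:
{"fn": "jog_arm", "kwargs": {"plan": [{"x": -1,"y": 0.75,"z": 0,"wx": 0,"wy": 0,"wz": 0},{"x": -1,"y": 0.75,"z": 0,"wx": 0,"wy": 0,"wz": 0},{"x": -1,"y": 0.75,"z": 0,"wx": 0,"wy": 0,"wz": 0},{"x": -1,"y": 0.75,"z": 0,"wx": 0,"wy": 0,"wz": 0},{"x": -1,"y": 0.75,"z": 0,"wx": 0,"wy": 0,"wz": 0},{"x": -1,"y": 0.75,"z": 0,"wx": 0,"wy": 0,"wz": 0},{"x": -1,"y": 0.75,"z": 0,"wx": 0,"wy": 0,"wz": 0}]}}

```text
t: 2.88
eef_pos: [0.508, 0.3328, 0.3123]
tool_rot: [0.003, 0.708, 0.706, 0.0]
contact_force: [-0.1, -1.0, 0.1]
gripper_width: 0.002
```

Call:
{"fn": "jog_arm", "kwargs": {"plan": [{"x": -1,"y": 0.25,"z": 0,"wx": 0,"wy": 0,"wz": 0},{"x": -1,"y": 0.25,"z": 0,"wx": 0,"wy": 0,"wz": 0},{"x": -1,"y": 0.25,"z": 0,"wx": 0,"wy": 0,"wz": 0},{"x": -1,"y": 0.25,"z": 0,"wx": 0,"wy": 0,"wz": 0},{"x": -1,"y": 0.25,"z": 0,"wx": 0,"wy": 0,"wz": 0},{"x": -1,"y": 0.25,"z": 0,"wx": 0,"wy": 0,"wz": 0}]}}

```text
t: 3.38
eef_pos: [0.5589, 0.1239, 0.3141]
tool_rot: [0.004, 0.71, 0.704, -0.0]
contact_force: [-0.2, -1.0, 0.8]
gripper_width: -0.003
```

Call:
{"fn": "jog_arm", "kwargs": {"plan": [{"x": -1,"y": 0,"z": 0,"wx": 0,"wy": 0,"wz": 0},{"x": -1,"y": 0,"z": 0,"wx": 0,"wy": 0,"wz": 0},{"x": -1,"y": 0,"z": 0,"wx": 0,"wy": 0,"wz": 0},{"x": -1,"y": 0,"z": 0,"wx": 0,"wy": 0,"wz": 0},{"x": -1,"y": 0,"z": 0,"wx": 0,"wy": 0,"wz": 0},{"x": -1,"y": 0,"z": 0,"wx": 0,"wy": 0,"wz": 0}]}}

```text
t: 3.88
eef_pos: [0.5557, -0.0862, 0.3164]
tool_rot: [0.006, 0.714, 0.7, -0.001]
contact_force: [-0.7, -1.5, 0.6]
gripper_width: 0.002
```

Call:
{"fn": "jog_arm", "kwargs": {"plan": [{"x": -1,"y": -0.25,"z": 0,"wx": 0,"wy": 0,"wz": 0},{"x": -1,"y": -0.25,"z": 0,"wx": 0,"wy": 0,"wz": 0},{"x": -1,"y": -0.25,"z": 0,"wx": 0,"wy": 0,"wz": 0},{"x": -1,"y": -0.25,"z": 0,"wx": 0,"wy": 0,"wz": 0},{"x": -1,"y": -0.25,"z": 0,"wx": 0,"wy": 0,"wz": 0},{"x": -1,"y": -0.25,"z": 0,"wx": 0,"wy": 0,"wz": 0}]}}

```text
t: 4.38
eef_pos: [0.4982, -0.2927, 0.319]
tool_rot: [0.008, 0.716, 0.698, -0.002]
contact_force: [-0.8, -1.4, 0.3]
gripper_width: 0.001
```

Call:
{"fn": "jog_arm", "kwargs": {"plan": [{"x": -1,"y": -0.75,"z": 0,"wx": 0,"wy": 0,"wz": 0},{"x": -1,"y": -0.75,"z": 0,"wx": 0,"wy": 0,"wz": 0},{"x": -1,"y": -0.75,"z": 0,"wx": 0,"wy": 0,"wz": 0},{"x": -1,"y": -0.75,"z": 0,"wx": 0,"wy": 0,"wz": 0},{"x": -1,"y": -0.75,"z": 0,"wx": 0,"wy": 0,"wz": 0},{"x": -1,"y": -0.75,"z": 0,"wx": 0,"wy": 0,"wz": 0}]}}

```text
t: 4.88
eef_pos: [0.3474, -0.4832, 0.3208]
tool_rot: [0.008, 0.715, 0.699, -0.002]
contact_force: [1.0, -0.5, 0.5]
gripper_width: 0.001
```

Run:
```python
from h import *
np.set_printoptions(precision=4,suppress=True)
t=snap('top');s=snap('scene')
up=lambda im,x0,y0,x1,y1,k:cv2.resize(im[y0:y1,x0:x1,::-1],None,fx=k,fy=k,interpolation=cv2.INTER_CUBIC)
cv2.imwrite('pics/fix1.png',np.hstack([up(t,328,195,438,295,3.6),up(s,290,160,400,260,3.6)]))
cv2.imwrite('pics/mat1.png',np.hstack([up(t,178,190,308,280,3),up(s,170,240,330,350,2.4)[:270]]))
cv2.imwrite('pics/s1.png',s[:,:,::-1]);cv2.imwrite('pics/t1.png',t[:,:,::-1])
for c in('top','scene'):
    print(c)
    for n in 'gauge_station gauge_plate plate_tab hole_1 crank_grip crank_axis end_stop vise_jaw clamp_jaw reject_basket tube_1 drying_mat'.split():
        print(n,[(np.round(r['location'],1).tolist(),round(r['confidence'],2)) for r in finder.place_of(c,n)][:7])
```

```text
Traceback (most recent call last):
ValueError: all the input array dimensions except for the concatenation axis must match exactly, but along dimension 0, the array at index 0 has size 270 and the array at index 1 has size 264
```

View pics/fix1.png

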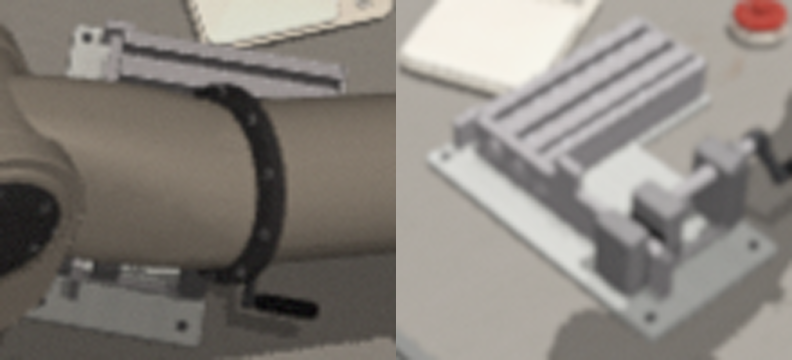

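```bash
cat > fit.py <<'E'
from h import *
from scipy.optimize import least_squares
np.set_printoptions(precision=4,suppress=True)
# (cam,uv,fx,fy,z) 'a'=xmin unknown
O=[('top',(335,282.8),'a',.048,.012),('top',(349.3,202.2),'b',.048,.012),('scene',(298.9,202.5),'b',.048,.012),('scene',(359.7,253.9),'a',.048,.012),
('top',(383.5,291.2),'a','c',.012),('scene',(395.3,227.5),'a','c',.012),('top',(420.8,245.8),None,-.216,.012),
('top',(361,203),.082,0,.048),('scene',(312,190),.082,0,.048),('top',(358,229),0,0,0),('scene',(330,214),0,0,0)]
def f(p):
    x,y,w,a,c=p;r=[]
    for cam,uv,fx,fy,z in O:
        g=dict(a=a,b=a+.306,c=c)
        if fx is None: continue
        fx=g.get(fx,fx);fy=g.get(fy,fy)
        P=[x+np.cos(w)*fx-np.sin(w)*fy,y+np.sin(w)*fx+np.cos(w)*fy,z]
        r+=list((proj(cam,P)-uv)*(1 if z==.012 else .4))
    return np.array(r)
s=least_squares(f,[.6,-.11,0,-.2,-.12],loss='soft_l1')
print(s.x,np.degrees(s.x[2]));print(f(s.x).reshape(-1,2))
E
python3 fit.py
python3 - <<'E'
from h import *
t=cams.read_camera('top');s=cams.read_camera('scene')
up=lambda im,x0,y0,x1,y1,k:cv2.resize(im[y0:y1,x0:x1,::-1],None,fx=k,fy=k,interpolation=cv2.INTER_CUBIC)
cv2.imwrite('pics/mat1.png',np.vstack([up(t,178,190,308,280,3),up(s,180,230,310,340,3)]))
cv2.imwrite('pics/s1.png',s[:,:,::-1]);cv2.imwrite('pics/t1.png',t[:,:,::-1])
for c in('top','scene'):
    print(c)
    for n in 'gauge_plate plate_tab hole_1 crank_grip crank_axis end_stop vise_jaw clamp_jaw reject_basket tube_1'.split():
        print(n,[(np.round(r['location'],1).tolist(),round(r['confidence'],2)) for r in finder.place_of(c,n)][:7])
E
```

```text
[ 0.5945 -0.1176  0.062  -0.2065 -0.1119] 3.553488520726599
[[-0.523  -0.3292]
 [ 0.2405 -0.5898]
 [-0.9609  0.299 ]
 [ 1.1303 -0.9806]
 [-0.2393  0.1116]
 [ 0.7273  0.4222]
 [ 0.9128  0.0897]
 [-0.1804  0.4692]
 [ 0.2028  0.643 ]
 [-0.9385 -0.1047]]
top
gauge_plate []
plate_tab []
hole_1 [([232.8, 247.3], 0.56), ([353.8, 221.0], 0.53), ([357.2, 213.2], 0.43)]
crank_grip [([409.0, 280.4], 0.65)]
crank_axis [([407.1, 268.5], 0.4)]
end_stop [([362.4, 200.6], 0.8), ([239.1, 236.9], 0.49)]
vise_jaw [([345.2, 252.2], 0.79)]
clamp_jaw [([346.2, 255.6], 0.62)]
reject_basket [([288.2, 187.8], 0.9), ([139.2, 213.7], 0.9), ([363.8, 203.0], 0.35)]
tube_1 [([276.7, 225.5], 0.75), ([232.8, 248.1], 0.68), ([203.4, 244.6], 0.67), ([266.4, 251.4], 0.49), ([225.4, 291.0], 0.47)]
scene
gauge_plate [([338.5, 221.7], 0.8), ([426.9, 173.8], 0.41), ([316.7, 199.7], 0.22)]
plate_tab [([336.2, 204.2], 0.76)]
hole_1 [([321.8, 207.3], 0.8), ([318.7, 200.4], 0.62), ([329.2, 209.9], 0.61)]
crank_grip [([446.7, 194.1], 0.73), ([404.9, 204.8], 0.57), ([393.5, 168.0], 0.47), ([339.9, 205.6], 0.39)]
crank_axis [([394.7, 198.3], 0.57), ([316.3, 203.5], 0.56)]
end_stop [([310.1, 191.0], 0.6)]
vise_jaw [([354.5, 219.2], 0.87)]
clamp_jaw [([356.9, 235.6], 0.53)]
reject_basket [([124.3, 368.0], 0.67), ([234.9, 233.9], 0.57)]
tube_1 [([272.2, 260.2], 0.93), ([223.9, 325.6], 0.8), ([293.0, 281.9], 0.8), ([293.5, 342.0], 0.61), ([189.1, 264.6], 0.58), ([262.0, 306.8], 0.45)]
```

View pics/mat1.png

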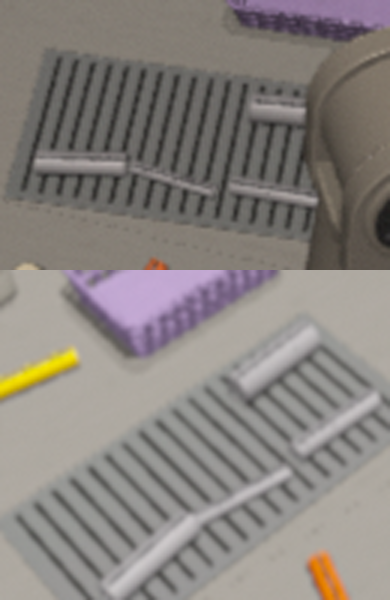

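```bash
cat >> h.py <<'E'
F=[.5945,-.1176,.062]
def loc(P):
    c,s=np.cos(F[2]),np.sin(F[2]);d=np.array(P)[:2]-F[:2];return np.array([c*d[0]+s*d[1],-s*d[0]+c*d[1],P[2]])
def wld(x,y,z=0):
    c,s=np.cos(F[2]),np.sin(F[2]);return np.array([F[0]+c*x-s*y,F[1]+s*x+c*y,z])
E
python3 - <<'E'
from h import *
np.set_printoptions(precision=4,suppress=True)
for n,c,uv,z in [('tab','scene',(336,204),.085),('tab','top',(354,233),.085),('h1','scene',(329.2,209.9),.0305),('h2','scene',(322,207.3),.0335),('h3','scene',(318.5,200.5),.0365),('h1','scene',(330,213),.0305),('vise','top',(348,255),.084),('vise','scene',(354,221),.084),('axis','top',(408.5,269),.075),('grip','top',(409.5,281),.037),('roof+x','top',(423,213.3),.059),('roof-x','top',(421.3,235),.059),('sroof+x','scene',(357.8,165),.059),('sroof-x','scene',(376.7,178),.059)]:
    print(n,c,loc(atz(c,uv,z)))
print(loc(tri([('top',(408.5,269)),('scene',(394.7,198.3))])),loc(tri([('top',(409.5,281)),('scene',(404.9,204.8))])))
for uv,vv in [((276,225.2),(272.5,261)),((233,249),(262,306.5)),((204,243.8),(225,325.5)),((268,253),(293,281.5))]: print(tri([('top',uv),('scene',vv)]),atz('top',uv,.016),atz('scene',vv,.016))
b=atz('top',(288,188),0);print('basket',b, atz('scene',(235,234),0))
print(wld(-.08,0),wld(0.056,.06))
E
```

```text
tab scene [-0.05    0.0089  0.085 ]
tab top [-0.0536  0.0131  0.085 ]
h1 scene [-0.0133  0.0049  0.0305]
h2 scene [0.0098 0.0164 0.0335]
h3 scene [0.0403 0.0052 0.0365]
h1 scene [-0.026   0.0128  0.0305]
vise top [-0.1337  0.0197  0.084 ]
vise scene [-0.1425  0.019   0.084 ]
axis top [-0.1411 -0.1761  0.075 ]
grip top [-0.1653 -0.1882  0.037 ]
roof+x top [ 0.0757 -0.2026  0.059 ]
roof-x top [-0.006  -0.2054  0.059 ]
sroof+x scene [ 0.0684 -0.2062  0.059 ]
sroof-x scene [-0.0271 -0.2038  0.059 ]
[-0.1325 -0.1791  0.0515] [-0.17   -0.188   0.0429]
[0.5273 0.1547 0.0217] [0.5361 0.1587 0.016 ] [0.5246 0.1511 0.016 ]
[0.4066 0.2687 0.0229] [0.4147 0.2732 0.016 ] [0.4049 0.2654 0.016 ]
[0.4125 0.3758 0.0143] [0.4085 0.3734 0.016 ] [0.4151 0.3773 0.016 ]
[0.4213 0.1519 0.0257] [0.43   0.1558 0.016 ] [0.4225 0.1471 0.016 ]
basket [0.6966 0.1615 0.    ] [0.7086 0.1777 0.    ]
[ 0.5147 -0.1226  0.    ] [ 0.6467 -0.0542  0.    ]
```

Run:
```python
from h import *
ims={'top':cv2.imread('pics/top0.png'),'scene':cv2.imread('pics/s1.png')}
B={'top':(328,195,438,295),'scene':(290,150,420,260)}
out=[]
for c,im in ims.items():
    b=B[c];k=3.6 if c=='top' else 3
    z=cv2.resize(im[b[1]:b[3],b[0]:b[2]],None,fx=k,fy=k,interpolation=cv2.INTER_CUBIC)
    P=lambda *a:tuple(int(v) for v in (proj(c,wld(*a))-b[:2]+.5)*k)
    L=lambda p,q,col:cv2.line(z,P(*p),P(*q),col,1)
    for ang,col in((0,(0,255,0)),(.6,(0,0,255))):
        x=-.14-.038*np.sin(ang);zz=.075-.038*np.cos(ang)
        L((x,-.157,zz),(x,-.205,zz),col);L((-.14,-.15,.075),(x,-.15,zz),col)
    L((-.14,0,.075),(-.14,-.148,.075),(255,0,0))
    Y=(0,255,255)
    for p,q in (((-.2065,.048,.012),(.0995,.048,.012)),((.082,-.01,.048),(.082,.01,.048)),((-.067,0,.085),(-.037,0,.085)),((-.18,0,.06),(.07,0,.06)),((.07,0,.059),(.07,-.205,.059)),((-.03,-.205,.059),(.07,-.205,.059)),((-.03,0,.059),(-.03,-.205,.059))): L(p,q,Y)
    for i,(h,hz) in enumerate(((.038,.0305),(.066,.0335),(.099,.0365))): cv2.circle(z,P(-.055+h,.005,hz),2,(255,0,255),-1)
    out.append(z)
h=min(o.shape[0] for o in out)
cv2.imwrite('pics/ov.png',np.hstack([o[:h] for o in out]))
```

```text
(no output)
```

View pics/ov.png

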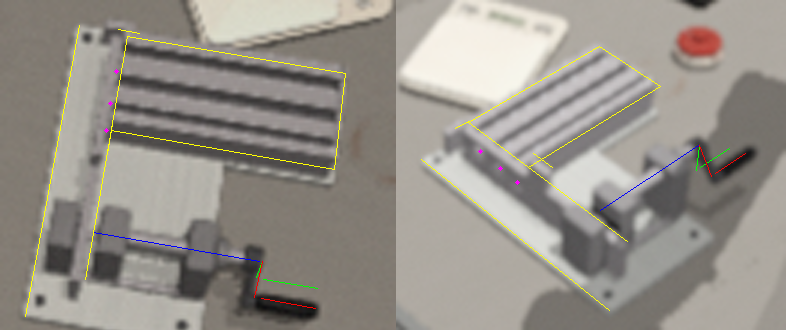

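Overlay confirms the fixture pose (yaw 3.5°) with the crank handle lying around 0.6 rad, tab near local x −52 mm. Next: grip the tab across its 30 mm ends, which also gives the plate's exact x.

```bash
cat >> h.py <<'E'
def Rt(yaw): # tool y at angle yaw from world x, tool down
    c,s=np.cos(yaw),np.sin(yaw);return R.from_matrix(np.array([[-s,c,0],[c,s,0],[0,0,-1.]]))
def go(P,yaw=None,pose=None):
    """fractions from pose to P; returns new pose"""
    yaw=F[2] if yaw is None else yaw
    if pose is None:
        o=monitor.get_obs();q=o['tool_rot'];pose=(np.array(o['eef_pos']),R.from_quat(np.r_[q[1:],q[0]]))
    T=Rt(yaw);d=pose[1].inv().apply(np.array(P)-pose[0])/.2;w=(pose[1].inv()*T).as_rotvec()/np.pi
    print('xyz',np.round(d,3),'w',np.round(w,4),'dist',round(.2*np.linalg.norm(d),3));return np.array(P),T
E
python3 - <<'E'
from h import *
p=go([.45,-.33,.2]);p=go(wld(-.052,.008,.15),pose=p);p=go(wld(-.052,.008,.066),pose=p)
E
```

```text
xyz [0.783 0.485 0.596] w [ 0.0023  0.0046 -0.028 ] dist 0.219
xyz [1.055 0.527 0.25 ] w [0. 0. 0.] dist 0.241
xyz [0.   0.   0.42] w [0. 0. 0.] dist 0.084
```

Call:
{"fn": "jog_arm", "kwargs": {"plan": [{"x": 0.83,"y": 0.49,"z": 0.6,"wx": 0.002,"wy": 0.005,"wz": -0.028},{"x": 0.83,"y": 0.49,"z": 0.6,"wx": 0.002,"wy": 0.005,"wz": -0.028},{"x": 0.83,"y": 0.49,"z": 0.6,"wx": 0.002,"wy": 0.005,"wz": -0.028},{"x": 0.83,"y": 0.49,"z": 0.6,"wx": 0.002,"wy": 0.005,"wz": -0.028},{"x": 0.83,"y": 0.49,"z": 0.6,"wx": 0.002,"wy": 0.005,"wz": -0.028},{"x": 0.83,"y": 0.49,"z": 0.6,"wx": 0.002,"wy": 0.005,"wz": -0.028},{"x": 0.83,"y": 0.49,"z": 0.6,"wx": 0.002,"wy": 0.005,"wz": -0.028}], "hand": 0.25}}

```text
t: 6.67
eef_pos: [0.453, -0.3155, 0.1963]
tool_rot: [-0.003, 0.682, 0.731, 0.001]
contact_force: [-0.5, 0.1, 0.6]
gripper_width: 0.626
```

Call:
{"fn": "jog_arm", "kwargs": {"plan": [{"x": 1,"y": 0.53,"z": 0.25,"wx": 0,"wy": 0,"wz": 0},{"x": 1,"y": 0.53,"z": 0.25,"wx": 0,"wy": 0,"wz": 0},{"x": 1,"y": 0.53,"z": 0.25,"wx": 0,"wy": 0,"wz": 0},{"x": 1,"y": 0.53,"z": 0.25,"wx": 0,"wy": 0,"wz": 0},{"x": 1,"y": 0.53,"z": 0.25,"wx": 0,"wy": 0,"wz": 0},{"x": 1,"y": 0.53,"z": 0.25,"wx": 0,"wy": 0,"wz": 0},{"x": 1,"y": 0.53,"z": 0.25,"wx": 0,"wy": 0,"wz": 0},{"x": 1,"y": 0.53,"z": 0.25,"wx": 0,"wy": 0,"wz": 0}]}}

```text
t: 7.33
eef_pos: [0.5455, -0.1079, 0.1473]
tool_rot: [-0.002, 0.681, 0.732, 0.001]
contact_force: [-0.6, -0.8, -0.6]
gripper_width: 0.626
```

Run:
```python
from h import *
go(wld(-.052,.008,.066));cv2.imwrite('pics/s2.png',cv2.resize(cams.read_camera('scene')[150:260,290:420,::-1],None,fx=4,fy=4,interpolation=cv2.INTER_CUBIC))
```

```text
xyz [-0.025 -0.018  0.406] w [-0.0007 -0.0014  0.0033] dist 0.082
```

View pics/s2.png

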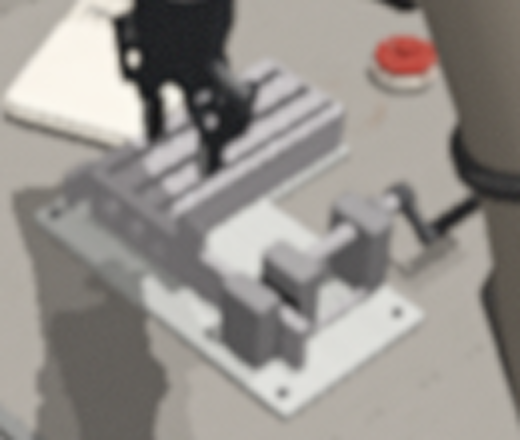

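Call:
{"fn": "jog_arm", "kwargs": {"plan": [{"x": -0.025,"y": -0.02,"z": 0.1,"wx": 0,"wy": 0,"wz": 0.003},{"x": -0.025,"y": -0.02,"z": 0.2,"wx": 0,"wy": 0,"wz": 0.003},{"x": -0.025,"y": -0.02,"z": 0.28,"wx": 0,"wy": 0,"wz": 0.003},{"x": -0.025,"y": -0.02,"z": 0.32,"wx": 0,"wy": 0,"wz": 0.003},{"x": -0.025,"y": -0.02,"z": 0.36,"wx": 0,"wy": 0,"wz": 0.003},{"x": -0.025,"y": -0.02,"z": 0.38,"wx": 0,"wy": 0,"wz": 0.003},{"x": -0.025,"y": -0.02,"z": 0.4,"wx": 0,"wy": 0,"wz": 0.003},{"x": -0.025,"y": -0.02,"z": 0.4,"wx": 0,"wy": 0,"wz": 0.003}]}}

```text
t: 8.05
eef_pos: [0.5412, -0.1152, 0.0676]
tool_rot: [-0.002, 0.686, 0.728, 0.001]
contact_force: [0.1, 0.4, 0.4]
gripper_width: 0.628
```

Call:
{"fn": "jog_arm", "kwargs": {"plan": [{"x": 0,"y": 0,"z": 0,"wx": 0,"wy": 0,"wz": 0},{"x": 0,"y": 0,"z": 0,"wx": 0,"wy": 0,"wz": 0},{"x": 0,"y": 0,"z": 0,"wx": 0,"wy": 0,"wz": 0},{"x": 0,"y": 0,"z": 0,"wx": 0,"wy": 0,"wz": 0},{"x": 0,"y": 0,"z": 0,"wx": 0,"wy": 0,"wz": 0},{"x": 0,"y": 0,"z": 0,"wx": 0,"wy": 0,"wz": 0}], "hand": -0.5, "grip_force": 25}}

```text
t: 8.55
eef_pos: [0.5408, -0.1154, 0.0682]
tool_rot: [-0.002, 0.686, 0.728, 0.001]
contact_force: [-3.4, -0.4, 6.1]
gripper_width: 0.343
```

Call:
{"fn": "jog_arm", "kwargs": {"plan": [{"x": 0,"y": 0.015,"z": 0,"wx": 0,"wy": 0,"wz": 0},{"x": 0,"y": 0.03,"z": 0,"wx": 0,"wy": 0,"wz": 0},{"x": 0,"y": 0.045,"z": 0,"wx": 0,"wy": 0,"wz": 0},{"x": 0,"y": 0.055,"z": 0,"wx": 0,"wy": 0,"wz": 0},{"x": 0,"y": 0.065,"z": 0,"wx": 0,"wy": 0,"wz": 0},{"x": 0,"y": 0.07,"z": 0,"wx": 0,"wy": 0,"wz": 0},{"x": 0,"y": 0.07,"z": 0,"wx": 0,"wy": 0,"wz": 0},{"x": 0,"y": 0.07,"z": 0,"wx": 0,"wy": 0,"wz": 0}]}}

```text
t: 9.22
eef_pos: [0.5529, -0.1148, 0.0682]
tool_rot: [-0.004, 0.686, 0.727, -0.0]
contact_force: [-8.4, -0.5, 9.0]
gripper_width: 0.347
```

Call:
{"fn": "jog_arm", "kwargs": {"plan": [{"x": 0,"y": 0.01,"z": 0,"wx": 0,"wy": 0,"wz": 0},{"x": 0,"y": 0.02,"z": 0,"wx": 0,"wy": 0,"wz": 0},{"x": 0,"y": 0.03,"z": 0,"wx": 0,"wy": 0,"wz": 0},{"x": 0,"y": 0.03,"z": 0,"wx": 0,"wy": 0,"wz": 0},{"x": 0,"y": 0.03,"z": 0,"wx": 0,"wy": 0,"wz": 0}]}}

```text
t: 9.63
eef_pos: [0.5529, -0.1149, 0.0679]
tool_rot: [-0.009, 0.687, 0.727, -0.003]
contact_force: [-20.6, 0.2, 20.8]
gripper_width: 0.34
```

Call:
{"fn": "jog_arm", "kwargs": {"plan": [{"x": 0,"y": 0,"z": 0,"wx": 0,"wy": 0,"wz": 0},{"x": 0,"y": 0,"z": 0,"wx": 0,"wy": 0,"wz": 0},{"x": 0,"y": 0,"z": 0,"wx": 0,"wy": 0,"wz": 0},{"x": 0,"y": 0,"z": 0,"wx": 0,"wy": 0,"wz": 0},{"x": 0,"y": 0,"z": 0,"wx": 0,"wy": 0,"wz": 0}], "hand": 0}}

```text
t: 10.05
eef_pos: [0.554, -0.1146, 0.068]
tool_rot: [-0.008, 0.686, 0.727, -0.003]
contact_force: [-0.1, -1.3, -0.5]
gripper_width: 0.502
```

Call:
{"fn": "jog_arm", "kwargs": {"plan": [{"x": 0,"y": 0,"z": -0.6,"wx": 0,"wy": 0,"wz": 0},{"x": 0,"y": 0,"z": -0.6,"wx": 0,"wy": 0,"wz": 0},{"x": 0,"y": 0,"z": -0.6,"wx": 0,"wy": 0,"wz": 0},{"x": 0,"y": 0,"z": -0.6,"wx": 0,"wy": 0,"wz": 0}]}}

```text
t: 10.38
eef_pos: [0.5606, -0.1169, 0.1951]
tool_rot: [-0.004, 0.687, 0.727, 0.001]
contact_force: [0.9, -1.1, 0.9]
gripper_width: 0.503
```

```bash
sed -i 's/^F=.*/F=[.5933,-.1176,.062]/' h.py
python3 - <<'E'
from h import *
o=monitor.get_obs();print(o['eef_pos'],o['q'],o['contact_force'])
p=go(wld(-.163,-.188,.18));p=go(wld(-.163,-.188,.034),pose=p)
E
```

```text
[ 0.560645   -0.11694771  0.19513219] [-0.39443544  0.40333879  0.64072945  1.87121141 -0.29544403  0.96681729
  0.43612394] [ 0.88961168 -1.09710016  0.87669832]
xyz [-0.957 -0.647  0.072] w [-0.0011 -0.002  -0.0016] dist 0.232
xyz [0.   0.   0.73] w [0. 0. 0.] dist 0.146
```

Call:
{"fn": "jog_arm", "kwargs": {"plan": [{"x": -0.96,"y": -0.65,"z": 0.07,"wx": -0.001,"wy": -0.002,"wz": -0.002},{"x": -0.96,"y": -0.65,"z": 0.07,"wx": -0.001,"wy": -0.002,"wz": -0.002},{"x": -0.96,"y": -0.65,"z": 0.07,"wx": -0.001,"wy": -0.002,"wz": -0.002},{"x": -0.96,"y": -0.65,"z": 0.07,"wx": -0.001,"wy": -0.002,"wz": -0.002},{"x": -0.96,"y": -0.65,"z": 0.07,"wx": -0.001,"wy": -0.002,"wz": -0.002},{"x": -0.96,"y": -0.65,"z": 0.07,"wx": -0.001,"wy": -0.002,"wz": -0.002},{"x": -0.96,"y": -0.65,"z": 0.07,"wx": -0.001,"wy": -0.002,"wz": -0.002},{"x": -0.96,"y": -0.65,"z": 0.07,"wx": -0.001,"wy": -0.002,"wz": -0.002}]}}

```text
t: 11.05
eef_pos: [0.4412, -0.3174, 0.1805]
tool_rot: [0.0, 0.686, 0.728, -0.0]
contact_force: [0.7, 0.7, -0.3]
gripper_width: 0.499
```

Call:
{"fn": "jog_arm", "kwargs": {"plan": [{"x": 0,"y": 0,"z": 0.2,"wx": 0,"wy": 0,"wz": 0},{"x": 0,"y": 0,"z": 0.35,"wx": 0,"wy": 0,"wz": 0},{"x": 0,"y": 0,"z": 0.4,"wx": 0,"wy": 0,"wz": 0},{"x": 0,"y": 0,"z": 0.4,"wx": 0,"wy": 0,"wz": 0}]}}

```text
t: 11.38
eef_pos: [0.4408, -0.315, 0.0982]
tool_rot: [-0.002, 0.685, 0.729, -0.001]
contact_force: [0.3, -0.3, 0.2]
gripper_width: 0.499
```

Run:
```python
from h import *
p=go(wld(-.163,-.188,.034))
a=cams.read_camera('scene')[150:260,330:460,::-1];b=cams.read_camera('top')[230:330,350:480,::-1]
cv2.imwrite('pics/c.png',np.hstack([cv2.resize(i,(390,330),interpolation=cv2.INTER_CUBIC) for i in(a,b)]))
```

```text
xyz [-0.003  0.009  0.321] w [-0.0013 -0.0007  0.0001] dist 0.064
```

View pics/c.png

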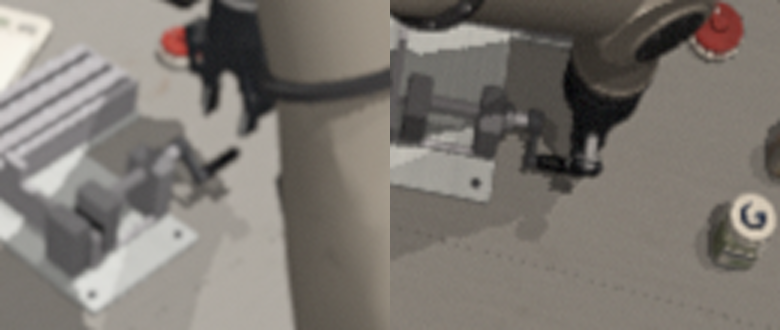

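Run:
```python
from h import *
for z in(.098,.044):
  for y in (-.188,-.212,-.153):
    P=wld(-.163,y,z);print(z,y,(proj('scene',P)-[330,150])*3,(proj('top',P)-[350,230])*[3,3.3]+[390,0])
```

```text
0.098 -0.188 [225.26421651 122.92261149] [577.80545607 144.10448231]
0.098 -0.212 [240.11890694 113.03181783] [600.91408888 148.62250367]
0.098 -0.153 [203.21105419 137.60640979] [544.20247069 137.53468622]
0.044 -0.188 [219.22742609 159.88825059] [569.41191784 164.62247376]
0.044 -0.212 [233.73460322 149.99801573] [591.87370477 169.03935822]
0.044 -0.153 [197.7003512 174.5642847] [536.74693572 158.19923359]
```

Call:
{"fn": "jog_arm", "kwargs": {"plan": [{"x": 0,"y": 0.01,"z": 0.12,"wx": -0.001,"wy": 0,"wz": 0},{"x": 0,"y": 0.01,"z": 0.22,"wx": -0.001,"wy": 0,"wz": 0},{"x": 0,"y": 0.01,"z": 0.28,"wx": -0.001,"wy": 0,"wz": 0},{"x": 0,"y": 0.01,"z": 0.32,"wx": -0.001,"wy": 0,"wz": 0},{"x": 0,"y": 0.01,"z": 0.32,"wx": -0.001,"wy": 0,"wz": 0}]}}

```text
t: 11.9
eef_pos: [0.4443, -0.3168, 0.0369]
tool_rot: [0.001, 0.685, 0.729, 0.001]
contact_force: [0.3, -0.1, 1.1]
gripper_width: 0.495
```

Call:
{"fn": "jog_arm", "kwargs": {"plan": [{"x": 0,"y": 0,"z": 0,"wx": 0,"wy": 0,"wz": 0},{"x": 0,"y": 0,"z": 0,"wx": 0,"wy": 0,"wz": 0},{"x": 0,"y": 0,"z": 0,"wx": 0,"wy": 0,"wz": 0},{"x": 0,"y": 0,"z": 0,"wx": 0,"wy": 0,"wz": 0},{"x": 0,"y": 0,"z": 0,"wx": 0,"wy": 0,"wz": 0},{"x": 0,"y": 0,"z": 0,"wx": 0,"wy": 0,"wz": 0}], "hand": -1, "grip_force": 30}}

```text
t: 12.4
eef_pos: [0.4445, -0.3172, 0.0373]
tool_rot: [0.002, 0.685, 0.728, 0.001]
contact_force: [-1.6, -0.5, -0.2]
gripper_width: 0.187
```

Run:
```python
from h import *
o=monitor.get_obs();print(loc(o['eef_pos']),o['gripper_width'])
x=-.14
for ph0 in(.65,):
  r=.038;a=ph0+np.radians(30)*np.arange(1,13)
  print(np.round(-(np.sin(a)-np.sin(ph0))*r/.2,3),np.round(-(np.cos(ph0)-np.cos(a))*r/.2,3))
```

```text
[-0.16089593 -0.18997325  0.03730812] 0.1870905955263292
[-0.06  -0.073 -0.036  0.041  0.139  0.23   0.29   0.303  0.266  0.188
  0.091 -0.   ] [-0.078 -0.175 -0.266 -0.326 -0.34  -0.303 -0.225 -0.127 -0.036  0.024
  0.037 -0.   ]
```

Call:
{"fn": "jog_arm", "kwargs": {"plan": [{"x": 0,"y": 0,"z": 0,"wx": 0,"wy": 0,"wz": 0},{"x": 0,"y": 0,"z": 0,"wx": 0,"wy": 0,"wz": 0},{"x": 0,"y": 0,"z": 0.025,"wx": 0,"wy": 0,"wz": 0},{"x": 0,"y": 0,"z": 0.03,"wx": 0,"wy": 0,"wz": 0},{"x": 0,"y": 0,"z": 0.03,"wx": 0,"wy": 0,"wz": 0}], "hand": -0.3}}

```text
t: 12.82
eef_pos: [0.4445, -0.3168, 0.0308]
tool_rot: [0.001, 0.685, 0.729, 0.001]
contact_force: [1.1, 0.1, 0.3]
gripper_width: 0.352
```

Call:
{"fn": "jog_arm", "kwargs": {"plan": [{"x": 0,"y": 0,"z": 0,"wx": 0,"wy": 0,"wz": 0},{"x": 0,"y": 0,"z": 0,"wx": 0,"wy": 0,"wz": 0},{"x": 0,"y": 0,"z": 0,"wx": 0,"wy": 0,"wz": 0},{"x": 0,"y": 0,"z": 0,"wx": 0,"wy": 0,"wz": 0}], "hand": -1}}

```text
t: 13.15
eef_pos: [0.4444, -0.3167, 0.0307]
tool_rot: [0.001, 0.685, 0.729, 0.001]
contact_force: [0.6, 0.5, -1.9]
gripper_width: 0.183
```

```bash
cat >> h.py <<'E'
def crank(ph0,n=12,step=30,r=.038):
    a=ph0+np.radians(step)*np.arange(1,n+1)
    print(np.round(np.c_[-(np.sin(a)-np.sin(ph0)),-(np.cos(ph0)-np.cos(a))]*r/.2,3).tolist())
E
python3 - <<'E'
from h import *
o=monitor.get_obs();print(loc(o['eef_pos']),o['gripper_width'],o['contact_force'])
crank(.585)
E
```

```text
[-0.1609182  -0.18950291  0.03072722] 0.18295126689484228 [ 0.60462861  0.49087489 -1.94769045]
[[-0.065, -0.074], [-0.085, -0.17], [-0.053, -0.263], [0.02, -0.328], [0.117, -0.348], [0.21, -0.317], [0.275, -0.243], [0.295, -0.147], [0.263, -0.053], [0.19, 0.012], [0.093, 0.031], [0.0, 0.0]]
```

Call:
{"fn": "jog_arm", "kwargs": {"plan": [{"x": 0,"y": -0.035,"z": -0.033,"wx": 0,"wy": 0,"wz": 0},{"x": 0,"y": -0.065,"z": -0.074,"wx": 0,"wy": 0,"wz": 0},{"x": 0,"y": -0.08,"z": -0.12,"wx": 0,"wy": 0,"wz": 0},{"x": 0,"y": -0.085,"z": -0.17,"wx": 0,"wy": 0,"wz": 0},{"x": 0,"y": -0.085,"z": -0.17,"wx": 0,"wy": 0,"wz": 0}]}}

```text
t: 13.57
eef_pos: [0.4281, -0.3178, 0.0671]
tool_rot: [0.002, 0.685, 0.729, 0.002]
contact_force: [2.0, 1.1, 1.3]
gripper_width: 0.182
```

Run:
```python
from h import *
o=monitor.get_obs();print(loc(o['eef_pos']),o['gripper_width'],o['contact_force'],o['torque'])
```

```text
[-0.17725717 -0.18955578  0.06708778] 0.18218488516117715 [1.98446206 1.06599114 1.28321965] [ 0.2507586  -0.28762679 -0.00116269]
```

```bash
python3 -c "
from h import *
crank(1.62)"
```

```text
[[0.03, -0.094], [0.103, -0.16], [0.199, -0.18], [0.293, -0.15], [0.359, -0.077], [0.38, 0.019], [0.349, 0.112], [0.277, 0.178], [0.18, 0.199], [0.087, 0.169], [0.021, 0.096], [-0.0, 0.0]]
```

Call:
{"fn": "jog_arm", "kwargs": {"plan": [{"x": 0,"y": 0.03,"z": -0.094,"wx": 0,"wy": 0,"wz": 0},{"x": 0,"y": 0.103,"z": -0.16,"wx": 0,"wy": 0,"wz": 0},{"x": 0,"y": 0.199,"z": -0.18,"wx": 0,"wy": 0,"wz": 0},{"x": 0,"y": 0.293,"z": -0.15,"wx": 0,"wy": 0,"wz": 0},{"x": 0,"y": 0.359,"z": -0.077,"wx": 0,"wy": 0,"wz": 0},{"x": 0,"y": 0.38,"z": 0.019,"wx": 0,"wy": 0,"wz": 0},{"x": 0,"y": 0.38,"z": 0.019,"wx": 0,"wy": 0,"wz": 0}]}}

```text
t: 14.15
eef_pos: [0.5034, -0.3128, 0.0614]
tool_rot: [0.001, 0.685, 0.729, 0.001]
contact_force: [4.3, 0.0, -2.8]
gripper_width: 0.181
```

Run:
```python
from h import *
o=monitor.get_obs();print(loc(o['eef_pos']),o['gripper_width'],o['contact_force'],o['torque'])
b=cams.read_camera('top')[220:330,350:480,::-1]
cv2.imwrite('pics/c2.png',cv2.resize(b,None,fx=4,fy=4,interpolation=cv2.INTER_CUBIC))
crank(4.76)
```

```text
[-0.10180981 -0.18925286  0.06142366] 0.18136634638065088 [ 4.34499089  0.0232657  -2.77517454] [ 0.08141309 -0.74489098 -0.06246603]
[[-0.03, 0.094], [-0.103, 0.16], [-0.199, 0.181], [-0.293, 0.151], [-0.359, 0.078], [-0.38, -0.018], [-0.35, -0.112], [-0.277, -0.178], [-0.181, -0.199], [-0.087, -0.169], [-0.021, -0.096], [-0.0, -0.0]]
```

View pics/c2.png

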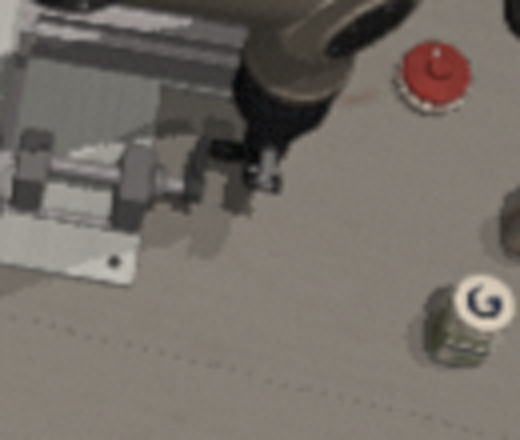

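Call:
{"fn": "jog_arm", "kwargs": {"plan": [{"x": 0,"y": -0.03,"z": 0.094,"wx": 0,"wy": 0,"wz": 0},{"x": 0,"y": -0.103,"z": 0.16,"wx": 0,"wy": 0,"wz": 0},{"x": 0,"y": -0.199,"z": 0.181,"wx": 0,"wy": 0,"wz": 0},{"x": 0,"y": -0.293,"z": 0.151,"wx": 0,"wy": 0,"wz": 0},{"x": 0,"y": -0.359,"z": 0.078,"wx": 0,"wy": 0,"wz": 0},{"x": 0,"y": -0.38,"z": -0.018,"wx": 0,"wy": 0,"wz": 0},{"x": 0,"y": -0.35,"z": -0.112,"wx": 0,"wy": 0,"wz": 0},{"x": 0,"y": -0.277,"z": -0.178,"wx": 0,"wy": 0,"wz": 0},{"x": 0,"y": -0.181,"z": -0.199,"wx": 0,"wy": 0,"wz": 0},{"x": 0,"y": -0.087,"z": -0.169,"wx": 0,"wy": 0,"wz": 0},{"x": 0,"y": -0.021,"z": -0.096,"wx": 0,"wy": 0,"wz": 0},{"x": 0,"y": 0,"z": 0,"wx": 0,"wy": 0,"wz": 0}]}}

```text
t: 15.2
eef_pos: [0.504, -0.3128, 0.0639]
tool_rot: [0.001, 0.684, 0.729, 0.001]
contact_force: [-6.8, 1.4, 2.5]
gripper_width: 0.179
```

Run:
```python
from h import *
o=monitor.get_obs();print(loc(o['eef_pos']),o['gripper_width'],o['contact_force'],o['torque'])
```

```text
[-0.10121728 -0.18924332  0.06392394] 0.1789929315339996 [-6.84598389  1.44112429  2.45234835] [0.24368821 1.64498297 0.20681667]
```

```bash
python3 -c "
from h import *
crank(10.98,8,18)"
```

```text
[[-0.008, 0.059], [-0.035, 0.112], [-0.076, 0.155], [-0.128, 0.183], [-0.187, 0.193], [-0.246, 0.185], [-0.299, 0.158], [-0.342, 0.117]]
```

Call:
{"fn": "jog_arm", "kwargs": {"plan": [{"x": 0,"y": -0.008,"z": 0.059,"wx": 0,"wy": 0,"wz": 0},{"x": 0,"y": -0.035,"z": 0.112,"wx": 0,"wy": 0,"wz": 0},{"x": 0,"y": -0.076,"z": 0.155,"wx": 0,"wy": 0,"wz": 0},{"x": 0,"y": -0.128,"z": 0.183,"wx": 0,"wy": 0,"wz": 0},{"x": 0,"y": -0.187,"z": 0.193,"wx": 0,"wy": 0,"wz": 0},{"x": 0,"y": -0.246,"z": 0.185,"wx": 0,"wy": 0,"wz": 0},{"x": 0,"y": -0.299,"z": 0.158,"wx": 0,"wy": 0,"wz": 0},{"x": 0,"y": -0.345,"z": 0.115,"wx": 0,"wy": 0,"wz": 0},{"x": 0,"y": -0.345,"z": 0.115,"wx": 0,"wy": 0,"wz": 0},{"x": 0,"y": -0.345,"z": 0.115,"wx": 0,"wy": 0,"wz": 0}], "grip_force": 70}}

```text
t: 16.03
eef_pos: [0.4353, -0.3173, 0.0415]
tool_rot: [0.002, 0.685, 0.729, 0.002]
contact_force: [4.5, -0.6, -4.9]
gripper_width: 0.166
```

Run:
```python
from h import *
o=monitor.get_obs();l=loc(o['eef_pos']);print(l,o['gripper_width'],o['contact_force'],o['torque']);print(4*np.pi+np.arcsin((-.139-l[0])/.038))
```

```text
[-0.1700673  -0.18950721  0.04149652] 0.16623707826580236 [ 4.47258586 -0.59267559 -4.88879822] [-0.00734165 -0.83708011 -0.00995476]
13.523532301179184
```

```bash
python3 -c "
from h import *
crank(13.52,3,-15)"
```

```text
[[0.034, 0.036], [0.076, 0.063], [0.123, 0.077]]
```

Call:
{"fn": "jog_arm", "kwargs": {"plan": [{"x": 0,"y": 0.034,"z": 0.036,"wx": 0,"wy": 0,"wz": 0},{"x": 0,"y": 0.076,"z": 0.063,"wx": 0,"wy": 0,"wz": 0},{"x": 0,"y": 0.123,"z": 0.077,"wx": 0,"wy": 0,"wz": 0},{"x": 0,"y": 0.123,"z": 0.077,"wx": 0,"wy": 0,"wz": 0},{"x": 0,"y": 0.123,"z": 0.077,"wx": 0,"wy": 0,"wz": 0}]}}

```text
t: 16.45
eef_pos: [0.4624, -0.3155, 0.0261]
tool_rot: [0.003, 0.684, 0.729, 0.002]
contact_force: [3.4, 1.3, 5.1]
gripper_width: 0.17
```

Call:
{"fn": "jog_arm", "kwargs": {"plan": [{"x": 0,"y": 0,"z": 0,"wx": 0,"wy": 0,"wz": 0},{"x": 0,"y": 0,"z": 0,"wx": 0,"wy": 0,"wz": 0},{"x": 0,"y": 0,"z": 0,"wx": 0,"wy": 0,"wz": 0},{"x": 0,"y": 0,"z": 0,"wx": 0,"wy": 0,"wz": 0},{"x": 0,"y": 0,"z": 0,"wx": 0,"wy": 0,"wz": 0}], "hand": 0.2}}

```text
t: 16.87
eef_pos: [0.4619, -0.3156, 0.0259]
tool_rot: [0.003, 0.684, 0.729, 0.002]
contact_force: [-0.5, 0.6, 0.6]
gripper_width: 0.6
```

Call:
{"fn": "jog_arm", "kwargs": {"plan": [{"x": 0,"y": 0,"z": -0.65,"wx": 0,"wy": 0,"wz": 0},{"x": 0,"y": 0,"z": -0.65,"wx": 0,"wy": 0,"wz": 0},{"x": 0,"y": 0,"z": -0.65,"wx": 0,"wy": 0,"wz": 0},{"x": 0,"y": 0,"z": -0.65,"wx": 0,"wy": 0,"wz": 0},{"x": 0,"y": 0,"z": -0.65,"wx": 0,"wy": 0,"wz": 0}]}}

```text
t: 17.28
eef_pos: [0.4624, -0.3167, 0.1587]
tool_rot: [0.005, 0.684, 0.729, 0.003]
contact_force: [0.4, 0.1, -0.4]
gripper_width: 0.601
```

Run:
```python
from h import *
for c in('top','scene'):
    im=snap(c)
    print(c,[(np.round(r['location'],1).tolist(),round(r['confidence'],2)) for r in finder.place_of(c,'crank_grip')][:2])
    x0,y0=(350,220) if c=='top' else (300,150)
    cv2.imwrite('pics/c3'+c+'.png',cv2.resize(im[y0:y0+110,x0:x0+130,::-1],None,fx=3,fy=3,interpolation=cv2.INTER_CUBIC))
cv2.imwrite('pics/c3.png',np.hstack([cv2.imread('pics/c3top.png'),cv2.imread('pics/c3scene.png')]))
print(proj('top',wld(-.14,-.185,.037)),proj('scene',wld(-.14,-.185,.037)))
p=go(wld(-.040,.008,.17));p=go(wld(-.040,.008,.067),pose=p)
```

```text
top [([408.1, 271.3], 0.59)]
scene [([400.3, 201.5], 0.63)]
[409.33832123 273.93993577] [397.01830532 201.77001542]
xyz [ 0.981  0.528 -0.076] w [ 0.0013 -0.0002  0.0006] dist 0.223
xyz [0.    0.    0.515] w [0. 0. 0.] dist 0.103
```

View pics/c3.png

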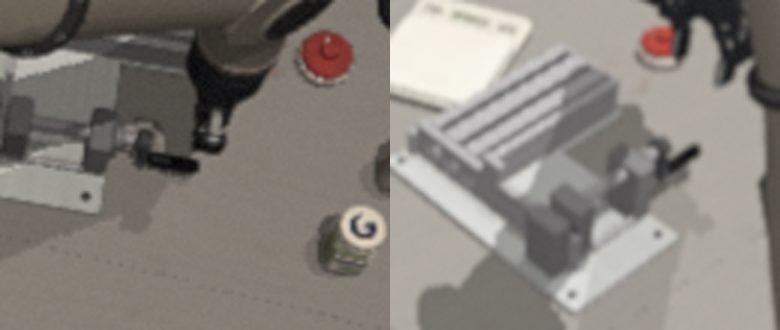

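Crank handle hangs at bottom again (≈12.6) and the jaw is on the plate. Re-grip the tab to verify the plate and calibrate x.

Call:
{"fn": "jog_arm", "kwargs": {"plan": [{"x": 0.98,"y": 0.53,"z": -0.08,"wx": 0.001,"wy": 0,"wz": 0.001},{"x": 0.98,"y": 0.53,"z": -0.08,"wx": 0.001,"wy": 0,"wz": 0.001},{"x": 0.98,"y": 0.53,"z": -0.08,"wx": 0.001,"wy": 0,"wz": 0.001},{"x": 0.98,"y": 0.53,"z": -0.08,"wx": 0.001,"wy": 0,"wz": 0.001},{"x": 0.98,"y": 0.53,"z": -0.08,"wx": 0.001,"wy": 0,"wz": 0.001},{"x": 0.98,"y": 0.53,"z": -0.08,"wx": 0.001,"wy": 0,"wz": 0.001},{"x": 0.98,"y": 0.53,"z": -0.08,"wx": 0.001,"wy": 0,"wz": 0.001},{"x": 0.98,"y": 0.53,"z": -0.08,"wx": 0.001,"wy": 0,"wz": 0.001}], "hand": 0.1}}

```text
t: 18.15
eef_pos: [0.5526, -0.1114, 0.1693]
tool_rot: [-0.001, 0.684, 0.729, -0.001]
contact_force: [0.1, -0.6, 0.2]
gripper_width: 0.549
```

Call:
{"fn": "jog_arm", "kwargs": {"plan": [{"x": 0,"y": 0,"z": 0.2,"wx": 0,"wy": 0,"wz": 0},{"x": 0,"y": 0,"z": 0.36,"wx": 0,"wy": 0,"wz": 0},{"x": 0,"y": 0,"z": 0.45,"wx": 0,"wy": 0,"wz": 0},{"x": 0,"y": 0,"z": 0.5,"wx": 0,"wy": 0,"wz": 0},{"x": 0,"y": 0,"z": 0.5,"wx": 0,"wy": 0,"wz": 0}]}}

```text
t: 18.57
eef_pos: [0.5498, -0.1131, 0.0669]
tool_rot: [-0.002, 0.685, 0.728, -0.003]
contact_force: [0.3, -1.1, 0.3]
gripper_width: 0.553
```

Call:
{"fn": "jog_arm", "kwargs": {"plan": [{"x": 0,"y": 0,"z": 0,"wx": 0,"wy": 0,"wz": 0},{"x": 0,"y": 0,"z": 0,"wx": 0,"wy": 0,"wz": 0},{"x": 0,"y": 0,"z": 0,"wx": 0,"wy": 0,"wz": 0},{"x": 0,"y": 0,"z": 0,"wx": 0,"wy": 0,"wz": 0},{"x": 0,"y": 0,"z": 0,"wx": 0,"wy": 0,"wz": 0}], "hand": -0.5, "grip_force": 20}}

```text
t: 18.98
eef_pos: [0.5525, -0.1144, 0.0683]
tool_rot: [0.001, 0.686, 0.728, -0.001]
contact_force: [6.1, -1.7, -10.8]
gripper_width: 0.343
```

Run:
```python
from h import *
o=monitor.get_obs();print(o['eef_pos'],loc(o['eef_pos']),o['gripper_width'],o['contact_force'],o['torque'])
```

```text
[ 0.55251759 -0.11438709  0.06832183] [-0.04050498  0.00573363  0.06832183] 0.3431443495469561 [  6.12313695  -1.706664   -10.82900959] [-0.43844973 -1.44362771 -0.0894286 ]
```

Call:
{"fn": "jog_arm", "kwargs": {"plan": [{"x": 0,"y": 0,"z": 0,"wx": 0,"wy": 0,"wz": 0},{"x": 0,"y": 0,"z": 0,"wx": 0,"wy": 0,"wz": 0},{"x": 0,"y": 0,"z": 0,"wx": 0,"wy": 0,"wz": 0},{"x": 0,"y": 0,"z": -0.7,"wx": 0,"wy": 0,"wz": 0},{"x": 0,"y": 0,"z": -0.7,"wx": 0,"wy": 0,"wz": 0},{"x": 0,"y": 0,"z": -0.7,"wx": 0,"wy": 0,"wz": 0},{"x": 0,"y": 0,"z": -0.7,"wx": 0,"wy": 0,"wz": 0},{"x": 0,"y": 0,"z": -0.7,"wx": 0,"wy": 0,"wz": 0}], "hand": 0.1}}

```text
t: 19.65
eef_pos: [0.5551, -0.1151, 0.2132]
tool_rot: [0.003, 0.686, 0.728, 0.002]
contact_force: [0.8, -0.7, 0.2]
gripper_width: 0.548
```

```bash
sed -i 's/^F=.*/F=[.5930,-.1176,.062]/' h.py
cat > tubes.py <<'E'
from h import *
def tubes(c,tag=None):
    im=cams.read_camera(c);cv2.imwrite(f'pics/last_{c}.png',im[:,:,::-1])
    out=[]
    for r in finder.find_in(c,'tube_1'):
        l,t,w,h=[float(v) for v in r['bbox']]
        x0,y0,x1,y1=int(l)-3,int(t)-3,int(l+w)+4,int(t+h)+4
        k=6;z=cv2.resize(im[y0:y1,x0:x1],None,fx=k,fy=k,interpolation=cv2.INTER_CUBIC)
        hsv=cv2.cvtColor(z,cv2.COLOR_RGB2HSV)
        if np.percentile(hsv[...,1],85)>110: continue
        g=cv2.cvtColor(z,cv2.COLOR_RGB2GRAY)
        th,m=cv2.threshold(g,0,255,cv2.THRESH_BINARY+cv2.THRESH_OTSU)
        n,lab,st,_=cv2.connectedComponentsWithStats(m);i=1+np.argmax(st[1:,4])
        ys,xs=np.nonzero(lab==i)
        (cx,cy),(a,b),ang=cv2.minAreaRect(np.c_[xs,ys].astype(np.float32))
        bp=cv2.boxPoints(((cx,cy),(a,b),ang))
        e=[(bp[j]+bp[(j+1)%4])/2/k+[x0,y0] for j in range(4)]
        d=[(np.linalg.norm(e[j]-e[j+2]),j) for j in(0,1)];L,j=max(d)
        p,q=[atz(c,v,.015) for v in(e[j],e[j+2])]
        u=(p-q)*(1 if p[1]>q[1] else -1)
        out.append((r['confidence'],(p+q)/2,np.linalg.norm(u),np.degrees(np.arctan2(-u[0],u[1])),min(a,b)/k))
        print(c,round(r['confidence'],2),np.round([l,t,w,h],1),'ctr',np.round((p+q)/2,4)[:2],'len',round(np.linalg.norm(u),3),'yaw',round(out[-1][3],1),'wpx',round(min(a,b)/k,1))
    return out
if __name__=='__main__':
    tubes('top');tubes('scene')
E
python3 tubes.py
```

```text
top 0.74 [336.5 199.2  91.6  92.5] ctr [ 0.5531 -0.2075] len 0.331 yaw 14.5 wpx 98.8
top 0.57 [186.2 240.1  37.4  10.3] ctr [0.4118 0.368 ] len 0.136 yaw 22.9 wpx 16.5
scene 0.94 [214.1 312.4  32.2  32.6] ctr [0.3993 0.3698] len 0.124 yaw 60.1 wpx 38.8
scene 0.79 [278.6 269.5  26.5  24.2] ctr [0.4254 0.1491] len 0.099 yaw -38.2 wpx 30.8
scene 0.76 [255.8 246.9  33.1  27.3] ctr [0.5284 0.1509] len 0.122 yaw -38.3 wpx 34.8
scene 0.47 [249.  295.8  28.5  17.2] ctr [0.409  0.2583] len 0.098 yaw -38.2 wpx 24.8
```

Run:
```python
from h import *
T={'A':((502,217),(682,232),.019,(235,385),(318,337)),'C':((75,322),(253,328),.016,(108,588),(195,523)),'B':((260,334),(430,386),.012,(198,518),(290,472)),'D':((462,373),(638,402),.014,(298,446),(378,398))}
for n,(a,b,z,c,d) in T.items():
    f=lambda v:np.array(v)/6+[178,190]; g=lambda v:(np.array(v)-[0,270])/3+[180,230]
    for cam,p,q in(('top',f(a),f(b)),('scene',g(c),g(d))):
        p,q=atz(cam,p,z),atz(cam,q,z);u=p-q
        print(n,cam,np.round((p+q)/2,4),round(np.linalg.norm(u),3),'yaw',round(np.degrees(np.arctan2(-u[0],u[1])),1))
im=cv2.imread('pics/last_top.png');cv2.imwrite('pics/m2.png',cv2.resize(im[190:280,178:308],None,fx=5,fy=5,interpolation=cv2.INTER_CUBIC))
```

```text
A top [0.5272 0.1537 0.019 ] 0.103 yaw 9.2
A scene [0.5251 0.1508 0.019 ] 0.101 yaw 0.4
C top [0.4084 0.3686 0.016 ] 0.1 yaw 12.4
C scene [0.4069 0.3641 0.016 ] 0.096 yaw 6.3
B top [0.4149 0.2652 0.012 ] 0.102 yaw -3.7
B scene [0.4128 0.2624 0.012 ] 0.096 yaw -5.8
D top [0.4267 0.1493 0.014 ] 0.1 yaw 4.4
D scene [0.4269 0.1446 0.014 ] 0.095 yaw -0.3
```

View pics/m2.png

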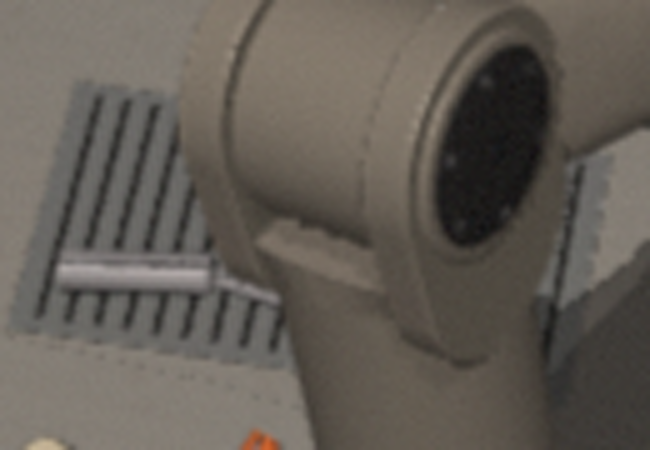

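```bash
cat >> h.py <<'E'
TB={'A':(.526,.1525,5),'B':(.4138,.264,-5),'C':(.4077,.3665,9),'D':(.4268,.147,2)}
def gr(n,off=.035):
    x,y,w=TB[n];w=np.radians(w);return np.array([x-off*np.sin(w),y+off*np.cos(w)]),w
E
python3 - <<'E'
from h import *
g,w=gr('A');p=go([.54,.04,.17],w);p=go([*g,.09],w,p);go([*g,.009],w,p)
E
```

```text
xyz [ 0.771 -0.012  0.184] w [-0.0011  0.0006 -0.0088] dist 0.159
xyz [ 0.741 -0.021  0.4  ] w [0. 0. 0.] dist 0.169
xyz [0.    0.    0.405] w [0. 0. 0.] dist 0.081
```

Call:
{"fn": "jog_arm", "kwargs": {"plan": [{"x": 0.77,"y": -0.01,"z": 0.18,"wx": -0.001,"wy": 0.001,"wz": -0.009},{"x": 0.77,"y": -0.01,"z": 0.18,"wx": -0.001,"wy": 0.001,"wz": -0.009},{"x": 0.77,"y": -0.01,"z": 0.18,"wx": -0.001,"wy": 0.001,"wz": -0.009},{"x": 0.77,"y": -0.01,"z": 0.18,"wx": -0.001,"wy": 0.001,"wz": -0.009},{"x": 0.77,"y": -0.01,"z": 0.18,"wx": -0.001,"wy": 0.001,"wz": -0.009},{"x": 0.77,"y": -0.01,"z": 0.18,"wx": -0.001,"wy": 0.001,"wz": -0.009}], "hand": 0.45}}

```text
t: 20.35
eef_pos: [0.5388, 0.042, 0.1689]
tool_rot: [-0.002, 0.674, 0.739, -0.001]
contact_force: [0.4, -0.1, 0.0]
gripper_width: 0.721
```

Call:
{"fn": "jog_arm", "kwargs": {"plan": [{"x": 0.74,"y": -0.02,"z": 0.4,"wx": 0,"wy": 0,"wz": 0},{"x": 0.74,"y": -0.02,"z": 0.4,"wx": 0,"wy": 0,"wz": 0},{"x": 0.74,"y": -0.02,"z": 0.4,"wx": 0,"wy": 0,"wz": 0},{"x": 0.74,"y": -0.02,"z": 0.4,"wx": 0,"wy": 0,"wz": 0},{"x": 0.74,"y": -0.02,"z": 0.4,"wx": 0,"wy": 0,"wz": 0},{"x": 0.74,"y": -0.02,"z": 0.4,"wx": 0,"wy": 0,"wz": 0},{"x": 0.74,"y": -0.02,"z": 0.4,"wx": 0,"wy": 0,"wz": 0}]}}

```text
t: 20.93
eef_pos: [0.521, 0.187, 0.0886]
tool_rot: [-0.001, 0.674, 0.739, -0.002]
contact_force: [0.2, -0.6, 0.0]
gripper_width: 0.728
```

Run:
```python
from h import *
g,w=gr('A');go([*g,.009],w);print(monitor.get_obs()['eef_pos'])
```

```text
xyz [0.002 0.012 0.398] w [-0.0016  0.0004  0.0012] dist 0.08
[0.52097992 0.1869527  0.08860584]
```

Call:
{"fn": "jog_arm", "kwargs": {"plan": [{"x": 0,"y": 0.012,"z": 0.2,"wx": -0.001,"wy": 0,"wz": 0.001},{"x": 0,"y": 0.012,"z": 0.32,"wx": -0.001,"wy": 0,"wz": 0.001},{"x": 0,"y": 0.012,"z": 0.37,"wx": -0.001,"wy": 0,"wz": 0.001},{"x": 0,"y": 0.012,"z": 0.4,"wx": -0.001,"wy": 0,"wz": 0.001},{"x": 0,"y": 0.012,"z": 0.4,"wx": -0.001,"wy": 0,"wz": 0.001}]}}

```text
t: 21.35
eef_pos: [0.5234, 0.1852, 0.0085]
tool_rot: [-0.0, 0.676, 0.737, -0.002]
contact_force: [0.3, -0.5, 0.1]
gripper_width: 0.725
```

Call:
{"fn": "jog_arm", "kwargs": {"plan": [{"x": 0,"y": 0,"z": 0,"wx": 0,"wy": 0,"wz": 0},{"x": 0,"y": 0,"z": 0,"wx": 0,"wy": 0,"wz": 0},{"x": 0,"y": 0,"z": 0,"wx": 0,"wy": 0,"wz": 0},{"x": 0,"y": 0,"z": 0,"wx": 0,"wy": 0,"wz": 0},{"x": 0,"y": 0,"z": 0,"wx": 0,"wy": 0,"wz": 0},{"x": 0,"y": 0,"z": 0,"wx": 0,"wy": 0,"wz": 0},{"x": 0,"y": 0,"z": 0,"wx": 0,"wy": 0,"wz": 0}], "hand": -1, "grip_force": 50}}

```text
t: 21.93
eef_pos: [0.5246, 0.1851, 0.0102]
tool_rot: [0.001, 0.676, 0.737, -0.0]
contact_force: [-0.2, -2.0, 5.3]
gripper_width: 0.363
```

Run:
```python
from h import *
o=monitor.get_obs();print(o['eef_pos'],o['gripper_width']*85,o['contact_force'])
go([*o['eef_pos'][:2],.16],F[2])
```

```text
[0.52463119 0.18509275 0.0102378 ] 30.853274905619077 [-0.2011613  -2.00937     5.28484942]
xyz [-0.001  0.    -0.749] w [0.0001 0.0005 0.0074] dist 0.15
```

Width 30.9 mm (reads ~1 mm low) → 34 mm across corners: reject tube. To the purple basket.

Call:
{"fn": "jog_arm", "kwargs": {"plan": [{"x": 0,"y": 0,"z": -0.7,"wx": 0,"wy": 0,"wz": 0.007},{"x": 0,"y": 0,"z": -0.7,"wx": 0,"wy": 0,"wz": 0.007},{"x": 0,"y": 0,"z": -0.7,"wx": 0,"wy": 0,"wz": 0.007},{"x": 0,"y": 0,"z": -0.7,"wx": 0,"wy": 0,"wz": 0.007},{"x": 0,"y": 0,"z": -0.7,"wx": 0,"wy": 0,"wz": 0.007}]}}

```text
t: 22.35
eef_pos: [0.5277, 0.1863, 0.1557]
tool_rot: [0.002, 0.685, 0.729, 0.004]
contact_force: [1.3, 0.7, -1.2]
gripper_width: 0.36
```

Call:
{"fn": "jog_arm", "kwargs": {"plan": [{"x": 0.02,"y": 0.85,"z": 0,"wx": 0,"wy": 0,"wz": 0},{"x": 0.02,"y": 0.85,"z": 0,"wx": 0,"wy": 0,"wz": 0},{"x": 0.02,"y": 0.85,"z": 0,"wx": 0,"wy": 0,"wz": 0},{"x": 0.02,"y": 0.85,"z": 0,"wx": 0,"wy": 0,"wz": 0},{"x": 0.02,"y": 0.85,"z": 0,"wx": 0,"wy": 0,"wz": 0},{"x": 0.02,"y": 0.85,"z": 0,"wx": 0,"wy": 0,"wz": 0},{"x": 0.02,"y": 0.85,"z": 0,"wx": 0,"wy": 0,"wz": 0}]}}

```text
t: 22.93
eef_pos: [0.6963, 0.2004, 0.1557]
tool_rot: [0.001, 0.685, 0.729, 0.003]
contact_force: [-0.6, -0.5, -1.7]
gripper_width: 0.361
```

Run:
```python
from h import *
o=monitor.get_obs();print(o['gripper_width']*85);go([.695,.2,.015])
a=cams.read_camera('top')[150:280,178:338,::-1]
cv2.imwrite('pics/b.png',cv2.resize(a,None,fx=4,fy=4,interpolation=cv2.INTER_CUBIC))
print((proj('top',[.695,.165,.0])-[178,150])*4)
```

```text
30.673873121461224
xyz [-0.003 -0.011  0.704] w [ 0.0021 -0.0008  0.0001] dist 0.141
[435.71466725 152.65047586]
```

View pics/b.png

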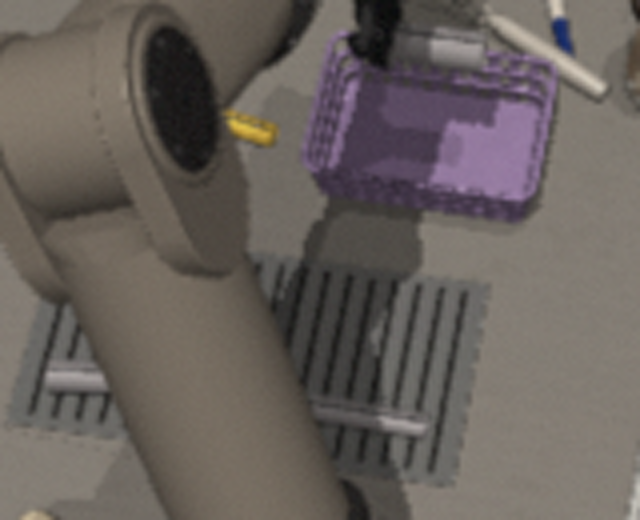

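Tube hangs over the purple basket, floor centre at about (440,147) in the crop, matching my target (436,153).

Call:
{"fn": "jog_arm", "kwargs": {"plan": [{"x": 0,"y": 0,"z": 0.2,"wx": 0.002,"wy": 0,"wz": 0},{"x": 0,"y": 0,"z": 0.4,"wx": 0.002,"wy": 0,"wz": 0},{"x": 0,"y": 0,"z": 0.55,"wx": 0.002,"wy": 0,"wz": 0},{"x": 0,"y": 0,"z": 0.63,"wx": 0.002,"wy": 0,"wz": 0},{"x": 0,"y": 0,"z": 0.68,"wx": 0.002,"wy": 0,"wz": 0},{"x": 0,"y": 0,"z": 0.7,"wx": 0.002,"wy": 0,"wz": 0},{"x": 0,"y": 0,"z": 0.7,"wx": 0.002,"wy": 0,"wz": 0}]}}

```text
t: 23.57
eef_pos: [0.6967, 0.2012, 0.0167]
tool_rot: [-0.001, 0.685, 0.729, 0.001]
contact_force: [-0.4, 0.7, -1.0]
gripper_width: 0.361
```

Call:
{"fn": "jog_arm", "kwargs": {"plan": [{"x": 0,"y": 0,"z": 0,"wx": 0,"wy": 0,"wz": 0},{"x": 0,"y": 0,"z": 0,"wx": 0,"wy": 0,"wz": 0},{"x": 0,"y": 0,"z": 0,"wx": 0,"wy": 0,"wz": 0},{"x": 0,"y": 0,"z": -0.3,"wx": 0,"wy": 0,"wz": 0},{"x": 0,"y": 0,"z": -0.75,"wx": 0,"wy": 0,"wz": 0},{"x": 0,"y": 0,"z": -0.75,"wx": 0,"wy": 0,"wz": 0},{"x": 0,"y": 0,"z": -0.75,"wx": 0,"wy": 0,"wz": 0},{"x": 0,"y": 0,"z": -0.75,"wx": 0,"wy": 0,"wz": 0}], "hand": 0.1}}

```text
t: 24.23
eef_pos: [0.701, 0.2009, 0.1755]
tool_rot: [0.002, 0.685, 0.729, 0.007]
contact_force: [0.8, 0.0, 0.2]
gripper_width: 0.549
```

Run:
```python
from h import *
for n,uv in (('top',None),):
    snap('top');print([(np.round(r['location'],1).tolist(),round(r['confidence'],2)) for r in finder.place_of('top','tube_1')])
    snap('scene');print([(np.round(r['location'],1).tolist(),round(r['confidence'],2)) for r in finder.place_of('scene','tube_1')])
for n in TB: print(n,proj('top',[*TB[n][:2],.015]),proj('scene',[*TB[n][:2],.015]))
print(proj('top',[.695,.165,.02]),proj('scene',[.695,.165,.02]))
g,w=gr('D');p=go([.56,.185,.12],w);p=go([*g,.07],w,p);go([*g,.007],w,p)
```

```text
[([268.8, 254.4], 0.65), ([225.3, 291.2], 0.58), ([282.7, 185.1], 0.57), ([204.4, 245.0], 0.44), ([233.6, 181.1], 0.4)]
[([293.9, 279.4], 0.75), ([260.5, 304.2], 0.74), ([238.4, 231.6], 0.66), ([227.4, 324.8], 0.64), ([288.1, 344.5], 0.64), ([189.5, 266.2], 0.47)]
A [276.94834071 228.3204155 ] [271.87719483 261.14676286]
B [235.57637776 249.99081877] [260.75660561 304.35565783]
C [205.90895196 244.60784503] [229.91049431 325.43433646]
D [270.29754836 254.58375977] [292.19430275 280.75455603]
[286.70564005 185.28229467] [239.59298824 230.37862572]
xyz [-0.037 -0.683  0.23 ] w [-0.0003 -0.001   0.0089] dist 0.144
xyz [ 0.008 -0.672  0.25 ] w [0. 0. 0.] dist 0.143
xyz [0.    0.    0.315] w [0. 0. 0.] dist 0.063
```

Call:
{"fn": "jog_arm", "kwargs": {"plan": [{"x": -0.04,"y": -0.68,"z": 0.23,"wx": 0,"wy": -0.001,"wz": 0.009},{"x": -0.04,"y": -0.68,"z": 0.23,"wx": 0,"wy": -0.001,"wz": 0.009},{"x": -0.04,"y": -0.68,"z": 0.23,"wx": 0,"wy": -0.001,"wz": 0.009},{"x": -0.04,"y": -0.68,"z": 0.23,"wx": 0,"wy": -0.001,"wz": 0.009},{"x": -0.04,"y": -0.68,"z": 0.23,"wx": 0,"wy": -0.001,"wz": 0.009},{"x": -0.04,"y": -0.68,"z": 0.23,"wx": 0,"wy": -0.001,"wz": 0.009}], "hand": 0.2}}

```text
t: 24.93
eef_pos: [0.5588, 0.1845, 0.1187]
tool_rot: [-0.001, 0.694, 0.719, -0.002]
contact_force: [1.2, 0.3, -0.0]
gripper_width: 0.601
```

Call:
{"fn": "jog_arm", "kwargs": {"plan": [{"x": 0,"y": -0.67,"z": 0.25,"wx": 0,"wy": 0,"wz": 0},{"x": 0,"y": -0.67,"z": 0.25,"wx": 0,"wy": 0,"wz": 0},{"x": 0,"y": -0.67,"z": 0.25,"wx": 0,"wy": 0,"wz": 0},{"x": 0,"y": -0.67,"z": 0.25,"wx": 0,"wy": 0,"wz": 0},{"x": 0,"y": -0.67,"z": 0.25,"wx": 0,"wy": 0,"wz": 0},{"x": 0,"y": -0.67,"z": 0.25,"wx": 0,"wy": 0,"wz": 0}]}}

```text
t: 25.43
eef_pos: [0.4254, 0.1801, 0.0691]
tool_rot: [-0.001, 0.694, 0.72, -0.002]
contact_force: [-0.0, 0.6, -0.5]
gripper_width: 0.603
```

Run:
```python
from h import *
g,w=gr('D',.032);go([*g,.007],w);print(monitor.get_obs()['eef_pos'])
```

```text
xyz [-0.005  0.002  0.31 ] w [-0.0011  0.0004  0.0003] dist 0.062
[0.42537122 0.18006123 0.06905327]
```

Call:
{"fn": "jog_arm", "kwargs": {"plan": [{"x": -0.005,"y": 0,"z": 0.15,"wx": -0.001,"wy": 0,"wz": 0},{"x": -0.005,"y": 0,"z": 0.25,"wx": -0.001,"wy": 0,"wz": 0},{"x": -0.005,"y": 0,"z": 0.29,"wx": -0.001,"wy": 0,"wz": 0},{"x": -0.005,"y": 0,"z": 0.31,"wx": -0.001,"wy": 0,"wz": 0},{"x": -0.005,"y": 0,"z": 0.31,"wx": -0.001,"wy": 0,"wz": 0}]}}

```text
t: 25.85
eef_pos: [0.4267, 0.1789, 0.0069]
tool_rot: [0.001, 0.695, 0.719, -0.0]
contact_force: [-0.2, 0.0, 1.1]
gripper_width: 0.601
```

Call:
{"fn": "jog_arm", "kwargs": {"plan": [{"x": 0,"y": 0,"z": 0,"wx": 0,"wy": 0,"wz": 0},{"x": 0,"y": 0,"z": 0,"wx": 0,"wy": 0,"wz": 0},{"x": 0,"y": 0,"z": 0,"wx": 0,"wy": 0,"wz": 0},{"x": 0,"y": 0,"z": 0,"wx": 0,"wy": 0,"wz": 0},{"x": 0,"y": 0,"z": 0,"wx": 0,"wy": 0,"wz": 0},{"x": 0,"y": 0,"z": 0,"wx": 0,"wy": 0,"wz": 0},{"x": 0,"y": 0,"z": 0,"wx": 0,"wy": 0,"wz": 0}], "hand": -1, "grip_force": 50}}

```text
t: 26.43
eef_pos: [0.4277, 0.1792, 0.0079]
tool_rot: [0.001, 0.695, 0.719, 0.001]
contact_force: [0.5, -0.8, 6.9]
gripper_width: 0.226
```

Run:
```python
from h import *
o=monitor.get_obs();print(o['eef_pos'],o['gripper_width']*85,o['contact_force'])
e=o['eef_pos'];p=go([.47,.15,.11]);p=go([.57,.05,.11],None,p)
```

```text
[0.42770162 0.17921978 0.00790884] 19.190469137511588 [ 0.48979674 -0.80730969  6.90614658]
xyz [-0.154  0.208 -0.51 ] w [ 0.0008  0.0002 -0.0087] dist 0.114
xyz [-0.53   0.468  0.   ] w [0. 0. 0.] dist 0.141
```

Width 19.2 (+~1.2) → 22 mm tube → hole 2.

Call:
{"fn": "jog_arm", "kwargs": {"plan": [{"x": -0.15,"y": 0.2,"z": -0.5,"wx": 0.001,"wy": 0,"wz": -0.009},{"x": -0.15,"y": 0.2,"z": -0.5,"wx": 0.001,"wy": 0,"wz": -0.009},{"x": -0.15,"y": 0.2,"z": -0.5,"wx": 0.001,"wy": 0,"wz": -0.009},{"x": -0.15,"y": 0.2,"z": -0.5,"wx": 0.001,"wy": 0,"wz": -0.009},{"x": -0.15,"y": 0.2,"z": -0.5,"wx": 0.001,"wy": 0,"wz": -0.009}]}}

```text
t: 26.85
eef_pos: [0.4699, 0.151, 0.1097]
tool_rot: [0.0, 0.685, 0.729, 0.002]
contact_force: [-1.0, 0.4, -1.4]
gripper_width: 0.227
```

Call:
{"fn": "jog_arm", "kwargs": {"plan": [{"x": -0.5,"y": 0.6,"z": 0,"wx": 0,"wy": 0,"wz": 0},{"x": -0.5,"y": 0.6,"z": 0,"wx": 0,"wy": 0,"wz": 0},{"x": -0.5,"y": 0.6,"z": 0,"wx": 0,"wy": 0,"wz": 0},{"x": -0.5,"y": 0.6,"z": 0,"wx": 0,"wy": 0,"wz": 0},{"x": -0.5,"y": 0.6,"z": 0,"wx": 0,"wy": 0,"wz": 0},{"x": -0.5,"y": 0.6,"z": 0,"wx": 0,"wy": 0,"wz": 0},{"x": -0.5,"y": 0.6,"z": 0,"wx": 0,"wy": 0,"wz": 0}]}}

```text
t: 27.43
eef_pos: [0.594, 0.0594, 0.1081]
tool_rot: [-0.001, 0.685, 0.729, 0.001]
contact_force: [-0.4, 1.1, -0.8]
gripper_width: 0.228
```

Run:
```python
from h import *
o=monitor.get_obs();print(loc(o['eef_pos']),o['gripper_width']*85,o['contact_force'])
p=go(wld(.023,.130,.0271))
```

```text
[0.01193156 0.17664471 0.1081451 ] 19.387298990291594 [-0.44997981  1.05499438 -0.77726628]
xyz [-0.234  0.055  0.405] w [-0.0002 -0.0007  0.0002] dist 0.094
```

Call:
{"fn": "jog_arm", "kwargs": {"plan": [{"x": 0,"y": 0.055,"z": 0.2,"wx": 0,"wy": -0.001,"wz": 0},{"x": -0.05,"y": 0.055,"z": 0.4,"wx": 0,"wy": -0.001,"wz": 0},{"x": -0.15,"y": 0.055,"z": 0.405,"wx": 0,"wy": -0.001,"wz": 0},{"x": -0.234,"y": 0.055,"z": 0.405,"wx": 0,"wy": -0.001,"wz": 0},{"x": -0.234,"y": 0.055,"z": 0.405,"wx": 0,"wy": -0.001,"wz": 0},{"x": -0.234,"y": 0.055,"z": 0.405,"wx": 0,"wy": -0.001,"wz": 0},{"x": -0.234,"y": 0.055,"z": 0.405,"wx": 0,"wy": -0.001,"wz": 0}]}}

```text
t: 28.02
eef_pos: [0.607, 0.0158, 0.0269]
tool_rot: [-0.001, 0.684, 0.73, -0.0]
contact_force: [-0.1, 0.4, -0.2]
gripper_width: 0.225
```

Run:
```python
from h import *
o=monitor.get_obs();print(loc(o['eef_pos']),o['gripper_width']*85,o['contact_force'])
p=go(wld(.023,.130,.0271))
a=cams.read_camera('scene')[140:260,270:400,::-1]
cv2.imwrite('pics/i.png',cv2.resize(a,None,fx=5,fy=5,interpolation=cv2.INTER_CUBIC))
for q in((.023,.013,.0335),(.023,.043,.0335)): print((proj('scene',wld(*q))-[270,140])*5)
```

```text
[0.02222787 0.1322997  0.02685231] 19.164238096109827 [-0.1266521   0.44236699 -0.20592478]
xyz [-0.012  0.004 -0.001] w [-0.0005 -0.0002  0.0008] dist 0.002
[252.11486162 325.27971818]
[218.1378336  346.04360788]
```

View pics/i.png

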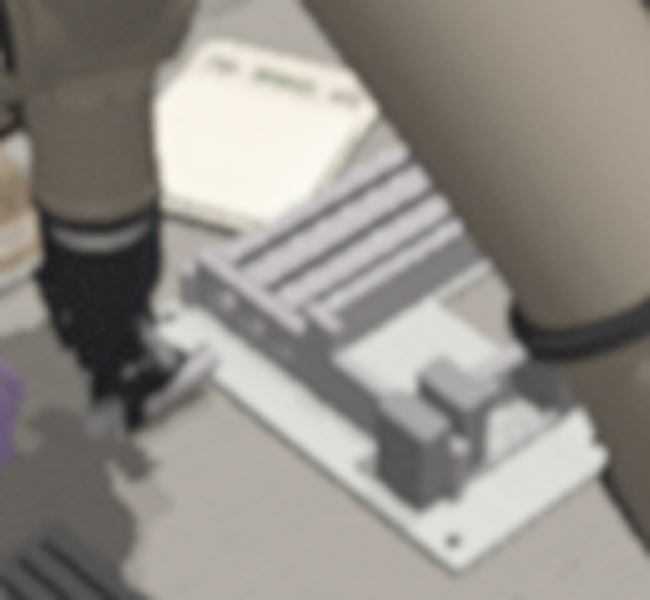

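Tube tip at (208,352) points at the middle hole seen at (258,325). Advance.

Call:
{"fn": "jog_arm", "kwargs": {"plan": [{"x": -0.05,"y": 0.004,"z": 0,"wx": 0,"wy": 0,"wz": 0},{"x": -0.1,"y": 0.004,"z": 0,"wx": 0,"wy": 0,"wz": 0},{"x": -0.13,"y": 0.004,"z": 0,"wx": 0,"wy": 0,"wz": 0},{"x": -0.16,"y": 0.004,"z": 0,"wx": 0,"wy": 0,"wz": 0},{"x": -0.18,"y": 0.004,"z": 0,"wx": 0,"wy": 0,"wz": 0},{"x": -0.2,"y": 0.004,"z": 0,"wx": 0,"wy": 0,"wz": 0},{"x": -0.22,"y": 0.004,"z": 0,"wx": 0,"wy": 0,"wz": 0},{"x": -0.24,"y": 0.004,"z": 0,"wx": 0,"wy": 0,"wz": 0},{"x": -0.24,"y": 0.004,"z": 0,"wx": 0,"wy": 0,"wz": 0}]}}

```text
t: 28.82
eef_pos: [0.6112, -0.033, 0.0271]
tool_rot: [-0.0, 0.684, 0.729, -0.0]
contact_force: [-0.1, -0.2, -0.1]
gripper_width: 0.219
```

Run:
```python
from h import *
o=monitor.get_obs();print(loc(o['eef_pos']),o['gripper_width']*85,o['contact_force'],o['torque'])
p=go(wld(.023,.05,.0271))
```

```text
[0.02344426 0.08333324 0.02705259] 18.57605106763232 [-0.14871335 -0.19269972 -0.13584822] [0.01399586 0.01808264 0.00199048]
xyz [-0.167 -0.003 -0.   ] w [-0.0003  0.      0.0006] dist 0.033
```

Call:
{"fn": "jog_arm", "kwargs": {"plan": [{"x": -0.03,"y": 0,"z": 0,"wx": 0,"wy": 0,"wz": 0},{"x": -0.06,"y": 0,"z": 0,"wx": 0,"wy": 0,"wz": 0},{"x": -0.09,"y": 0,"z": 0,"wx": 0,"wy": 0,"wz": 0},{"x": -0.12,"y": 0,"z": 0,"wx": 0,"wy": 0,"wz": 0},{"x": -0.15,"y": 0,"z": 0,"wx": 0,"wy": 0,"wz": 0},{"x": -0.18,"y": 0,"z": 0,"wx": 0,"wy": 0,"wz": 0},{"x": -0.21,"y": 0,"z": 0,"wx": 0,"wy": 0,"wz": 0},{"x": -0.23,"y": 0,"z": 0,"wx": 0,"wy": 0,"wz": 0},{"x": -0.23,"y": 0,"z": 0,"wx": 0,"wy": 0,"wz": 0}]}}

```text
t: 29.57
eef_pos: [0.6141, -0.0805, 0.0272]
tool_rot: [0.0, 0.685, 0.729, -0.001]
contact_force: [1.1, 0.0, -0.8]
gripper_width: 0.227
```

Run:
```python
from h import *
o=monitor.get_obs();print(loc(o['eef_pos']),o['gripper_width']*85,o['contact_force'],o['torque'])
```

```text
[0.02339875 0.03574265 0.0271941 ] 19.3331456230388 [ 1.10005789  0.02675072 -0.77391196] [ 0.01234638 -0.03006117 -0.02493722]
```

Call:
{"fn": "jog_arm", "kwargs": {"plan": [{"x": 0,"y": 0,"z": 0,"wx": 0,"wy": 0,"wz": 0},{"x": 0,"y": 0,"z": 0,"wx": 0,"wy": 0,"wz": 0},{"x": 0,"y": 0,"z": 0,"wx": 0,"wy": 0,"wz": 0},{"x": 0.1,"y": 0,"z": 0,"wx": 0,"wy": 0,"wz": 0},{"x": 0.2,"y": 0,"z": 0,"wx": 0,"wy": 0,"wz": 0},{"x": 0.24,"y": 0,"z": 0,"wx": 0,"wy": 0,"wz": 0},{"x": 0.24,"y": 0,"z": 0,"wx": 0,"wy": 0,"wz": 0}], "hand": -0.25}}

```text
t: 30.15
eef_pos: [0.6112, -0.0291, 0.0269]
tool_rot: [-0.001, 0.683, 0.73, -0.0]
contact_force: [-0.0, 0.1, 0.2]
gripper_width: 0.372
```

Call:
{"fn": "jog_arm", "kwargs": {"plan": [{"x": 0,"y": 0,"z": 0,"wx": 0,"wy": 0,"wz": 0},{"x": 0,"y": 0,"z": 0,"wx": 0,"wy": 0,"wz": 0},{"x": 0,"y": 0,"z": 0,"wx": 0,"wy": 0,"wz": 0},{"x": 0,"y": 0,"z": 0,"wx": 0,"wy": 0,"wz": 0}], "hand": -1}}

```text
t: 30.48
eef_pos: [0.6112, -0.0304, 0.027]
tool_rot: [-0.0, 0.684, 0.73, -0.0]
contact_force: [0.4, 0.1, -0.1]
gripper_width: 0.001
```

Run:
```python
from h import *
o=monitor.get_obs();print(loc(o['eef_pos']),o['gripper_width']*85,o['contact_force'],o['torque'])
go(wld(.023,.024,.029))
```

```text
[0.02360634 0.08587767 0.02699591] 0.06660901642715418 [ 0.43821232  0.10796579 -0.13897291] [-0.0261307  -0.01077183 -0.02693103]
xyz [-0.309 -0.004 -0.01 ] w [-0.0003 -0.0001  0.0011] dist 0.062
```

Call:
{"fn": "jog_arm", "kwargs": {"plan": [{"x": -0.06,"y": -0.004,"z": -0.01,"wx": 0,"wy": 0,"wz": 0.001},{"x": -0.1,"y": -0.004,"z": -0.01,"wx": 0,"wy": 0,"wz": 0.001},{"x": -0.14,"y": -0.004,"z": -0.01,"wx": 0,"wy": 0,"wz": 0.001},{"x": -0.18,"y": -0.004,"z": -0.01,"wx": 0,"wy": 0,"wz": 0.001},{"x": -0.21,"y": -0.004,"z": -0.01,"wx": 0,"wy": 0,"wz": 0.001},{"x": -0.24,"y": -0.004,"z": -0.01,"wx": 0,"wy": 0,"wz": 0.001},{"x": -0.27,"y": -0.004,"z": -0.01,"wx": 0,"wy": 0,"wz": 0.001},{"x": -0.29,"y": -0.004,"z": -0.01,"wx": 0,"wy": 0,"wz": 0.001},{"x": -0.3,"y": -0.004,"z": -0.01,"wx": 0,"wy": 0,"wz": 0.001},{"x": -0.3,"y": -0.004,"z": -0.01,"wx": 0,"wy": 0,"wz": 0.001}]}}

```text
t: 31.32
eef_pos: [0.6144, -0.091, 0.029]
tool_rot: [-0.0, 0.685, 0.729, -0.0]
contact_force: [0.7, -0.6, -0.9]
gripper_width: -0.0
```

Call:
{"fn": "jog_arm", "kwargs": {"plan": [{"x": -0.01,"y": 0,"z": 0,"wx": 0,"wy": 0,"wz": 0},{"x": -0.02,"y": 0,"z": 0,"wx": 0,"wy": 0,"wz": 0},{"x": -0.02,"y": 0,"z": 0,"wx": 0,"wy": 0,"wz": 0}]}}

```text
t: 31.57
eef_pos: [0.6145, -0.0918, 0.0288]
tool_rot: [-0.002, 0.684, 0.729, 0.001]
contact_force: [-1.1, 5.3, 0.6]
gripper_width: -0.0
```

Run:
```python
from h import *
o=monitor.get_obs();print(loc(o['eef_pos']),o['gripper_width']*85,o['contact_force'],o['torque'])
```

```text
[0.02305586 0.02445013 0.02877213] -0.02647660959066681 [-1.1156479   5.30835626  0.64366028] [ 1.09321090e+00  1.66040087e-01 -7.58503764e-04]
```

Call:
{"fn": "jog_arm", "kwargs": {"plan": [{"x": -0.02,"y": 0,"z": 0,"wx": 0,"wy": 0,"wz": 0},{"x": -0.04,"y": 0,"z": 0,"wx": 0,"wy": 0,"wz": 0},{"x": -0.04,"y": 0,"z": 0,"wx": 0,"wy": 0,"wz": 0},{"x": -0.04,"y": 0,"z": 0,"wx": 0,"wy": 0,"wz": 0}]}}

```text
t: 31.9
eef_pos: [0.6145, -0.0926, 0.0285]
tool_rot: [-0.006, 0.682, 0.731, 0.003]
contact_force: [-3.5, 14.1, 6.4]
gripper_width: -0.002
```

Run:
```python
from h import *
o=monitor.get_obs();print(loc(o['eef_pos']),o['gripper_width']*85,o['contact_force'],o['torque'])
g,w=gr('C',.035);print(g);p=go(wld(.023,.1,.12));p=go([.47,.16,.13],w,p);p=go([.42,.32,.1],w,p);p=go([*g,.06],w,p)
```

```text
[0.02302329 0.02363272 0.02845774] -0.1453394733972157 [-3.50105349 14.1136022   6.36349915] [ 2.70149389  0.74223222 -0.06896749]
[0.40222479 0.40106909]
xyz [ 0.388  0.001 -0.453] w [-0.0015 -0.004   0.0023] dist 0.119
xyz [ 0.923 -0.643 -0.05 ] w [ 0.      0.     -0.0303] dist 0.225
xyz [ 0.829 -0.122  0.15 ] w [0. 0. 0.] dist 0.17
xyz [ 0.414 -0.024  0.2  ] w [0. 0. 0.] dist 0.092
```

Solid stop at the plate face: flush. Next tube C.

Call:
{"fn": "jog_arm", "kwargs": {"plan": [{"x": 0.39,"y": 0,"z": -0.1,"wx": -0.001,"wy": -0.004,"wz": 0.002},{"x": 0.39,"y": 0,"z": -0.45,"wx": -0.001,"wy": -0.004,"wz": 0.002},{"x": 0.39,"y": 0,"z": -0.45,"wx": -0.001,"wy": -0.004,"wz": 0.002},{"x": 0.39,"y": 0,"z": -0.45,"wx": -0.001,"wy": -0.004,"wz": 0.002},{"x": 0.39,"y": 0,"z": -0.45,"wx": -0.001,"wy": -0.004,"wz": 0.002}]}}

```text
t: 32.32
eef_pos: [0.6119, -0.0134, 0.1223]
tool_rot: [0.001, 0.683, 0.73, 0.002]
contact_force: [-0.6, -0.4, -0.4]
gripper_width: -0.002
```

Call:
{"fn": "jog_arm", "kwargs": {"plan": [{"x": 0.92,"y": -0.64,"z": -0.05,"wx": 0,"wy": 0,"wz": -0.03},{"x": 0.92,"y": -0.64,"z": -0.05,"wx": 0,"wy": 0,"wz": -0.03},{"x": 0.92,"y": -0.64,"z": -0.05,"wx": 0,"wy": 0,"wz": -0.03},{"x": 0.92,"y": -0.64,"z": -0.05,"wx": 0,"wy": 0,"wz": -0.03},{"x": 0.92,"y": -0.64,"z": -0.05,"wx": 0,"wy": 0,"wz": -0.03},{"x": 0.92,"y": -0.64,"z": -0.05,"wx": 0,"wy": 0,"wz": -0.03},{"x": 0.92,"y": -0.64,"z": -0.05,"wx": 0,"wy": 0,"wz": -0.03}], "hand": 0.3}}

```text
t: 32.9
eef_pos: [0.4684, 0.1647, 0.1306]
tool_rot: [-0.0, 0.646, 0.764, 0.001]
contact_force: [0.4, -0.2, -0.4]
gripper_width: 0.652
```

Run:
```python
from h import *
for c in('top','scene'):
    snap(c);print([(np.round(r['location'],1).tolist(),round(r['confidence'],2)) for r in finder.place_of(c,'tube_1')])
g,w=gr('C',.035);p=go([.415,.33,.1],w);p=go([*g,.06],w,p)
```

```text
[([283.2, 180.7], 0.59), ([222.2, 290.5], 0.59), ([371.4, 223.4], 0.58), ([234.6, 177.5], 0.42), ([243.3, 255.9], 0.37)]
[([238.5, 232.1], 0.81), ([291.4, 341.9], 0.55), ([190.7, 265.9], 0.53), ([272.5, 301.3], 0.44)]
xyz [ 0.886 -0.15   0.157] w [0.0014 0.0001 0.0005] dist 0.182
xyz [ 0.361 -0.008  0.2  ] w [0. 0. 0.] dist 0.083
```

Run:
```python
from h import *
a=snap('top')[200:290,168:308,::-1];b=snap('scene')[240:350,170:340,::-1]
cv2.imwrite('pics/m3.png',np.vstack([cv2.resize(a,(510,328),interpolation=cv2.INTER_CUBIC),cv2.resize(b,(420,272),interpolation=cv2.INTER_CUBIC).copy() if 0 else cv2.copyMakeBorder(cv2.resize(b,(420,272),interpolation=cv2.INTER_CUBIC),0,0,0,90,cv2.BORDER_CONSTANT)]))
```

```text
(no output)
```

View pics/m3.png

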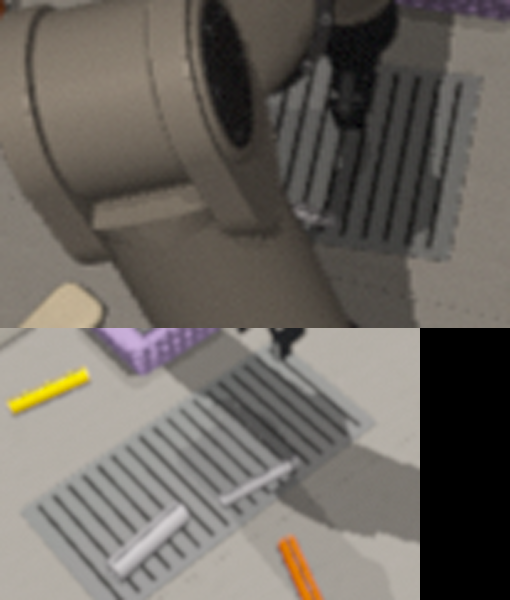

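C is where it was; the thin tube B was knocked toward −y (now scene ≈ (275,302)).

Run:
```python
from h import *
p,q=atz('scene',(259.9,309.6),.012),atz('scene',(290.2,294.7),.012);u=p-q;print((p+q)/2,np.linalg.norm(u),np.degrees(np.arctan2(-u[0],u[1])))
```

```text
[0.39701817 0.22675949 0.012     ] 0.09601343958543412 -6.468670574913956
```

Call:
{"fn": "jog_arm", "kwargs": {"plan": [{"x": 0.89,"y": -0.15,"z": 0.16,"wx": 0.001,"wy": 0,"wz": 0},{"x": 0.89,"y": -0.15,"z": 0.16,"wx": 0.001,"wy": 0,"wz": 0},{"x": 0.89,"y": -0.15,"z": 0.16,"wx": 0.001,"wy": 0,"wz": 0},{"x": 0.89,"y": -0.15,"z": 0.16,"wx": 0.001,"wy": 0,"wz": 0},{"x": 0.89,"y": -0.15,"z": 0.16,"wx": 0.001,"wy": 0,"wz": 0},{"x": 0.89,"y": -0.15,"z": 0.16,"wx": 0.001,"wy": 0,"wz": 0}]}}

```text
t: 33.7
eef_pos: [0.4137, 0.3347, 0.0985]
tool_rot: [0.0, 0.647, 0.763, 0.0]
contact_force: [-0.7, -0.8, 0.0]
gripper_width: 0.651
```

Call:
{"fn": "jog_arm", "kwargs": {"plan": [{"x": 0.36,"y": -0.01,"z": 0.2,"wx": 0,"wy": 0,"wz": 0},{"x": 0.36,"y": -0.01,"z": 0.2,"wx": 0,"wy": 0,"wz": 0},{"x": 0.36,"y": -0.01,"z": 0.2,"wx": 0,"wy": 0,"wz": 0},{"x": 0.36,"y": -0.01,"z": 0.2,"wx": 0,"wy": 0,"wz": 0},{"x": 0.36,"y": -0.01,"z": 0.2,"wx": 0,"wy": 0,"wz": 0}]}}

```text
t: 34.12
eef_pos: [0.4015, 0.4033, 0.0584]
tool_rot: [0.001, 0.648, 0.762, -0.0]
contact_force: [1.0, -1.6, 0.8]
gripper_width: 0.652
```

Run:
```python
from h import *
g,w=gr('C',.035);p=go([*g,.007],w);print(g,monitor.get_obs()['eef_pos'])
```

```text
xyz [-0.011  0.002  0.257] w [0.0002 0.0005 0.0014] dist 0.051
[0.40222479 0.40106909] [0.40148319 0.40326226 0.0583692 ]
```

Call:
{"fn": "jog_arm", "kwargs": {"plan": [{"x": -0.02,"y": 0,"z": 0.13,"wx": 0,"wy": 0,"wz": 0.001},{"x": -0.02,"y": 0,"z": 0.21,"wx": 0,"wy": 0,"wz": 0.001},{"x": -0.02,"y": 0,"z": 0.24,"wx": 0,"wy": 0,"wz": 0.001},{"x": -0.02,"y": 0,"z": 0.255,"wx": 0,"wy": 0,"wz": 0.001},{"x": -0.02,"y": 0,"z": 0.255,"wx": 0,"wy": 0,"wz": 0.001}]}}

```text
t: 34.53
eef_pos: [0.4031, 0.3981, 0.0078]
tool_rot: [0.001, 0.65, 0.76, -0.0]
contact_force: [1.0, 0.1, 0.2]
gripper_width: 0.649
```

Call:
{"fn": "jog_arm", "kwargs": {"plan": [{"x": 0,"y": 0,"z": 0,"wx": 0,"wy": 0,"wz": 0},{"x": 0,"y": 0,"z": 0,"wx": 0,"wy": 0,"wz": 0},{"x": 0,"y": 0,"z": 0,"wx": 0,"wy": 0,"wz": 0},{"x": 0,"y": 0,"z": 0,"wx": 0,"wy": 0,"wz": 0},{"x": 0,"y": 0,"z": 0,"wx": 0,"wy": 0,"wz": 0},{"x": 0,"y": 0,"z": 0,"wx": 0,"wy": 0,"wz": 0},{"x": 0,"y": 0,"z": 0,"wx": 0,"wy": 0,"wz": 0}], "hand": -1, "grip_force": 50}}

```text
t: 35.12
eef_pos: [0.4039, 0.3984, 0.009]
tool_rot: [0.001, 0.65, 0.76, 0.001]
contact_force: [0.3, -1.6, 4.6]
gripper_width: 0.287
```

Run:
```python
from h import *
o=monitor.get_obs();print(o['eef_pos'],o['gripper_width']*85,o['contact_force'])
p=go([.46,.33,.11]);p=go([.53,.2,.11],None,p);p=go(wld(.05,.165,.1),None,p)
```

```text
[0.40387971 0.39839913 0.00902066] 24.431333616623736 [ 0.27019268 -1.57506072  4.62299967]
xyz [-0.382  0.225 -0.504] w [0.0008 0.0002 0.03  ] dist 0.134
xyz [-0.67   0.309  0.   ] w [0. 0. 0.] dist 0.148
xyz [-0.779  0.466  0.05 ] w [0. 0. 0.] dist 0.182
```

24.4 (+~1.3) → 28 mm → hole 3.

Call:
{"fn": "jog_arm", "kwargs": {"plan": [{"x": -0.05,"y": 0.05,"z": -0.3,"wx": 0.001,"wy": 0,"wz": 0.03},{"x": -0.38,"y": 0.22,"z": -0.5,"wx": 0.001,"wy": 0,"wz": 0.03},{"x": -0.38,"y": 0.22,"z": -0.5,"wx": 0.001,"wy": 0,"wz": 0.03},{"x": -0.38,"y": 0.22,"z": -0.5,"wx": 0.001,"wy": 0,"wz": 0.03},{"x": -0.38,"y": 0.22,"z": -0.5,"wx": 0.001,"wy": 0,"wz": 0.03},{"x": -0.38,"y": 0.22,"z": -0.5,"wx": 0.001,"wy": 0,"wz": 0.03}]}}

```text
t: 35.62
eef_pos: [0.4595, 0.3301, 0.1101]
tool_rot: [-0.0, 0.686, 0.728, 0.0]
contact_force: [0.3, 0.2, -0.9]
gripper_width: 0.294
```

Call:
{"fn": "jog_arm", "kwargs": {"plan": [{"x": -0.67,"y": 0.31,"z": 0,"wx": 0,"wy": 0,"wz": 0},{"x": -0.67,"y": 0.31,"z": 0,"wx": 0,"wy": 0,"wz": 0},{"x": -0.67,"y": 0.31,"z": 0,"wx": 0,"wy": 0,"wz": 0},{"x": -0.67,"y": 0.31,"z": 0,"wx": 0,"wy": 0,"wz": 0},{"x": -0.67,"y": 0.31,"z": 0,"wx": 0,"wy": 0,"wz": 0},{"x": -0.67,"y": 0.31,"z": 0,"wx": 0,"wy": 0,"wz": 0}]}}

```text
t: 36.12
eef_pos: [0.5288, 0.1998, 0.109]
tool_rot: [-0.001, 0.686, 0.728, -0.0]
contact_force: [0.6, 0.2, -1.0]
gripper_width: 0.29
```

Call:
{"fn": "jog_arm", "kwargs": {"plan": [{"x": -0.7,"y": 0.46,"z": 0.05,"wx": 0,"wy": 0,"wz": 0},{"x": -0.7,"y": 0.46,"z": 0.05,"wx": 0,"wy": 0,"wz": 0},{"x": -0.7,"y": 0.46,"z": 0.05,"wx": 0,"wy": 0,"wz": 0},{"x": -0.7,"y": 0.46,"z": 0.05,"wx": 0,"wy": 0,"wz": 0},{"x": -0.7,"y": 0.46,"z": 0.05,"wx": 0,"wy": 0,"wz": 0},{"x": -0.7,"y": 0.46,"z": 0.05,"wx": 0,"wy": 0,"wz": 0}]}}

```text
t: 36.62
eef_pos: [0.6291, 0.0648, 0.0976]
tool_rot: [-0.001, 0.687, 0.727, -0.001]
contact_force: [1.0, 1.1, -1.3]
gripper_width: 0.295
```

Run:
```python
from h import *
o=monitor.get_obs();print(loc(o['eef_pos']),o['gripper_width']*85,o['contact_force'])
p=go(wld(.056,.135,.0285))
```

```text
[0.04730153 0.17984799 0.09763474] 25.079852180431402 [ 1.04514143  1.07059074 -1.26476444]
xyz [-0.224  0.046  0.346] w [-0.0008  0.     -0.0016] dist 0.083
```

Call:
{"fn": "jog_arm", "kwargs": {"plan": [{"x": -0.22,"y": 0.046,"z": 0,"wx": -0.001,"wy": 0,"wz": -0.001},{"x": -0.22,"y": 0.046,"z": 0,"wx": -0.001,"wy": 0,"wz": -0.001},{"x": -0.23,"y": 0.046,"z": 0.1,"wx": -0.001,"wy": 0,"wz": -0.001},{"x": -0.23,"y": 0.046,"z": 0.25,"wx": -0.001,"wy": 0,"wz": -0.001},{"x": -0.23,"y": 0.046,"z": 0.345,"wx": -0.001,"wy": 0,"wz": -0.001},{"x": -0.23,"y": 0.046,"z": 0.345,"wx": -0.001,"wy": 0,"wz": -0.001},{"x": -0.23,"y": 0.046,"z": 0.345,"wx": -0.001,"wy": 0,"wz": -0.001},{"x": -0.23,"y": 0.046,"z": 0.345,"wx": -0.001,"wy": 0,"wz": -0.001}]}}

```text
t: 37.28
eef_pos: [0.641, 0.0215, 0.0294]
tool_rot: [0.0, 0.685, 0.729, 0.001]
contact_force: [0.6, -0.0, -0.7]
gripper_width: 0.292
```

Run:
```python
from h import *
o=monitor.get_obs();print(loc(o['eef_pos']),o['gripper_width']*85,o['contact_force'])
p=go(wld(.056,.04,.0283))
```

```text
[0.05654814 0.13586092 0.0293968 ] 24.857779207551207 [ 0.64612485 -0.0467851  -0.69633245]
xyz [-0.479 -0.003  0.005] w [ 0.0004 -0.0002  0.0001] dist 0.096
```

Call:
{"fn": "jog_arm", "kwargs": {"plan": [{"x": -0.08,"y": -0.003,"z": 0.005,"wx": 0,"wy": 0,"wz": 0},{"x": -0.14,"y": -0.003,"z": 0.005,"wx": 0,"wy": 0,"wz": 0},{"x": -0.17,"y": -0.003,"z": 0.005,"wx": 0,"wy": 0,"wz": 0},{"x": -0.2,"y": -0.003,"z": 0.005,"wx": 0,"wy": 0,"wz": 0},{"x": -0.22,"y": -0.003,"z": 0.005,"wx": 0,"wy": 0,"wz": 0},{"x": -0.24,"y": -0.003,"z": 0.005,"wx": 0,"wy": 0,"wz": 0},{"x": -0.26,"y": -0.003,"z": 0.005,"wx": 0,"wy": 0,"wz": 0},{"x": -0.28,"y": -0.003,"z": 0.005,"wx": 0,"wy": 0,"wz": 0},{"x": -0.28,"y": -0.003,"z": 0.005,"wx": 0,"wy": 0,"wz": 0}]}}

```text
t: 38.03
eef_pos: [0.6439, -0.0355, 0.0284]
tool_rot: [0.0, 0.685, 0.729, 0.0]
contact_force: [0.0, -0.6, -0.8]
gripper_width: 0.291
```

Run:
```python
from h import *
o=monitor.get_obs();print(loc(o['eef_pos']),o['gripper_width']*85,o['contact_force'])
p=go(wld(.056,.042,.0283))
```

```text
[0.05588817 0.07876983 0.02837633] 24.71425432795367 [ 0.04824807 -0.61865848 -0.75511754]
xyz [-0.184  0.001  0.   ] w [ 0.0004 -0.     -0.0002] dist 0.037
```

Call:
{"fn": "jog_arm", "kwargs": {"plan": [{"x": -0.03,"y": 0,"z": 0,"wx": 0,"wy": 0,"wz": 0},{"x": -0.06,"y": 0,"z": 0,"wx": 0,"wy": 0,"wz": 0},{"x": -0.09,"y": 0,"z": 0,"wx": 0,"wy": 0,"wz": 0},{"x": -0.12,"y": 0,"z": 0,"wx": 0,"wy": 0,"wz": 0},{"x": -0.15,"y": 0,"z": 0,"wx": 0,"wy": 0,"wz": 0},{"x": -0.18,"y": 0,"z": 0,"wx": 0,"wy": 0,"wz": 0},{"x": -0.18,"y": 0,"z": 0,"wx": 0,"wy": 0,"wz": 0}]}}

```text
t: 38.62
eef_pos: [0.646, -0.0738, 0.0286]
tool_rot: [0.001, 0.686, 0.728, 0.0]
contact_force: [-1.0, -0.0, -1.9]
gripper_width: 0.291
```

Call:
{"fn": "jog_arm", "kwargs": {"plan": [{"x": 0,"y": 0,"z": 0,"wx": 0,"wy": 0,"wz": 0},{"x": 0,"y": 0,"z": 0,"wx": 0,"wy": 0,"wz": 0},{"x": 0,"y": 0,"z": 0,"wx": 0,"wy": 0,"wz": 0},{"x": 0.1,"y": 0,"z": 0,"wx": 0,"wy": 0,"wz": 0},{"x": 0.2,"y": 0,"z": 0,"wx": 0,"wy": 0,"wz": 0},{"x": 0.24,"y": 0,"z": 0,"wx": 0,"wy": 0,"wz": 0},{"x": 0.24,"y": 0,"z": 0,"wx": 0,"wy": 0,"wz": 0}], "hand": -0.15}}

```text
t: 39.2
eef_pos: [0.6433, -0.0221, 0.0282]
tool_rot: [0.0, 0.684, 0.729, 0.001]
contact_force: [-0.2, 1.1, 0.1]
gripper_width: 0.424
```

Call:
{"fn": "jog_arm", "kwargs": {"plan": [{"x": 0,"y": 0,"z": 0,"wx": 0,"wy": 0,"wz": 0},{"x": 0,"y": 0,"z": 0,"wx": 0,"wy": 0,"wz": 0},{"x": 0,"y": 0,"z": 0,"wx": 0,"wy": 0,"wz": 0},{"x": 0,"y": 0,"z": 0,"wx": 0,"wy": 0,"wz": 0}], "hand": -1}}

```text
t: 39.53
eef_pos: [0.6433, -0.0235, 0.0284]
tool_rot: [0.0, 0.685, 0.729, 0.001]
contact_force: [0.3, -0.4, -0.1]
gripper_width: 0.003
```

Run:
```python
from h import *
o=monitor.get_obs();print(loc(o['eef_pos']),o['gripper_width']*85,o['contact_force'])
p=go(wld(.053,.024,.03))
```

```text
[0.05601577 0.09080459 0.02835377] 0.23883082432067015 [ 0.28058427 -0.35724286 -0.10779318]
xyz [-0.334 -0.015 -0.008] w [ 0.0004 -0.      0.0002] dist 0.067
```

Call:
{"fn": "jog_arm", "kwargs": {"plan": [{"x": -0.06,"y": -0.015,"z": -0.008,"wx": 0,"wy": 0,"wz": 0},{"x": -0.1,"y": -0.015,"z": -0.008,"wx": 0,"wy": 0,"wz": 0},{"x": -0.14,"y": -0.015,"z": -0.008,"wx": 0,"wy": 0,"wz": 0},{"x": -0.18,"y": -0.015,"z": -0.008,"wx": 0,"wy": 0,"wz": 0},{"x": -0.21,"y": -0.015,"z": -0.008,"wx": 0,"wy": 0,"wz": 0},{"x": -0.24,"y": -0.015,"z": -0.008,"wx": 0,"wy": 0,"wz": 0},{"x": -0.27,"y": -0.015,"z": -0.008,"wx": 0,"wy": 0,"wz": 0},{"x": -0.3,"y": -0.015,"z": -0.008,"wx": 0,"wy": 0,"wz": 0},{"x": -0.32,"y": -0.015,"z": -0.008,"wx": 0,"wy": 0,"wz": 0},{"x": -0.335,"y": -0.015,"z": -0.008,"wx": 0,"wy": 0,"wz": 0},{"x": -0.345,"y": -0.015,"z": -0.008,"wx": 0,"wy": 0,"wz": 0},{"x": -0.345,"y": -0.015,"z": -0.008,"wx": 0,"wy": 0,"wz": 0}]}}

```text
t: 40.53
eef_pos: [0.6443, -0.09, 0.0299]
tool_rot: [-0.001, 0.684, 0.729, 0.001]
contact_force: [-3.6, 5.4, 3.3]
gripper_width: -0.003
```

Call:
{"fn": "jog_arm", "kwargs": {"plan": [{"x": -0.02,"y": 0,"z": 0,"wx": 0,"wy": 0,"wz": 0},{"x": -0.04,"y": 0,"z": 0,"wx": 0,"wy": 0,"wz": 0},{"x": -0.05,"y": 0,"z": 0,"wx": 0,"wy": 0,"wz": 0},{"x": -0.05,"y": 0,"z": 0,"wx": 0,"wy": 0,"wz": 0}]}}

```text
t: 40.87
eef_pos: [0.6443, -0.0909, 0.0299]
tool_rot: [-0.007, 0.682, 0.731, 0.004]
contact_force: [-6.2, 18.2, 11.5]
gripper_width: -0.001
```

Run:
```python
from h import *
o=monitor.get_obs();print(loc(o['eef_pos']),o['contact_force'])
for c in('top','scene'):
    im=snap(c);print([(np.round(r['location'],1).tolist(),round(r['confidence'],2)) for r in finder.place_of(c,'tube_1')]);print([np.round(r['bbox']) for r in finder.find_in(c,'tube_1')])
p=go(wld(.053,.10,.12))
```

```text
[0.05287902 0.02349575 0.02986179] [-6.1588469  18.16800138 11.52049625]
[([220.7, 291.2], 0.6), ([240.4, 253.9], 0.48), ([372.4, 213.6], 0.46), ([374.3, 221.5], 0.42)]
[array([214., 278.,  17.,  27.]), array([362., 209.,  23.,   6.]), array([221., 176.,  23.,  11.])]
[([240.0, 229.5], 0.84), ([289.7, 342.6], 0.64), ([188.4, 266.1], 0.54), ([277.1, 301.8], 0.52), ([329.7, 213.4], 0.19)]
[array([281., 324.,  24.,  37.]), array([170., 257.,  37.,  16.]), array([224., 219.,  32.,  24.]), array([258., 291.,  33.,  19.])]
xyz [ 0.389  0.002 -0.445] w [-0.001  -0.0047  0.0026] dist 0.118
```

Call:
{"fn": "jog_arm", "kwargs": {"plan": [{"x": 0.39,"y": 0,"z": -0.1,"wx": -0.001,"wy": -0.005,"wz": 0.003},{"x": 0.39,"y": 0,"z": -0.4,"wx": -0.001,"wy": -0.005,"wz": 0.003},{"x": 0.39,"y": 0,"z": -0.45,"wx": -0.001,"wy": -0.005,"wz": 0.003},{"x": 0.39,"y": 0,"z": -0.45,"wx": -0.001,"wy": -0.005,"wz": 0.003},{"x": 0.39,"y": 0,"z": -0.45,"wx": -0.001,"wy": -0.005,"wz": 0.003}]}}

```text
t: 41.58
eef_pos: [0.6419, -0.012, 0.1245]
tool_rot: [0.002, 0.684, 0.73, 0.002]
contact_force: [0.5, -0.9, -0.8]
gripper_width: 0.003
```

Run:
```python
from h import *
P=[.397,.2268,.012];print(proj('top',P),proj('scene',P))
im=snap('top');z=cv2.resize(im[235:275,215:265,::-1],None,fx=8,fy=8,interpolation=cv2.INTER_CUBIC)
im2=snap('scene');z2=cv2.resize(im2[280:320,250:300,::-1],None,fx=8,fy=8,interpolation=cv2.INTER_CUBIC)
cv2.imwrite('pics/B.png',np.hstack([z,z2]))
print([(np.round(r['location'],1).tolist(),round(r['confidence'],2)) for r in finder.place_of('top','tube_1')])
```

```text
[244.79514022 257.38974985] [275.23616163 302.0659489 ]
[([225.0, 291.8], 0.61), ([368.0, 210.4], 0.53), ([369.9, 220.7], 0.45), ([282.1, 182.3], 0.44), ([242.7, 254.1], 0.41), ([353.6, 239.0], 0.24)]
```

View pics/B.png

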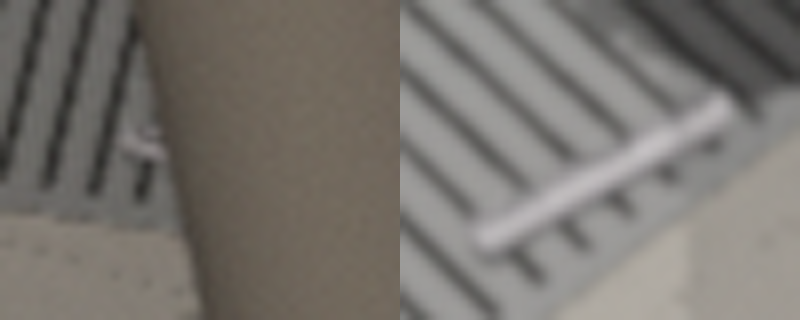

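Run:
```python
from h import *
p,q=atz('scene',(260.6,309.6),.013),atz('scene',(290.4,292.6),.013);u=p-q;print((p+q)/2,p,np.linalg.norm(u),np.degrees(np.arctan2(-u[0],u[1])))
print(atz('top',(230.3,252.8),.013),tri([('scene',(260.6,309.6)),('top',(230.3,252.8))]))
```

```text
[0.39860902 0.22397653 0.013     ] [0.40058631 0.27319713 0.013     ] 0.09852061081642148 -2.300443873206349
[0.40040204 0.27840111 0.013     ] [0.39626768 0.27573095 0.02138682]
```

```bash
sed -i "s/'B':([^)]*)/'B':(.3986,.2260,-3)/" h.py
python3 - <<'E'
from h import *
g,w=gr('B',.033);print(g);p=go([.53,.13,.13],w);p=go([*g,.08],w,p);p=go([*g,.007],w,p)
E
```

```text
[0.40032709 0.25895477]
xyz [ 0.758 -0.498 -0.05 ] w [-0.0004  0.0005  0.0358] dist 0.182
xyz [ 0.61  -0.681  0.25 ] w [0. 0. 0.] dist 0.19
xyz [0.    0.    0.365] w [0. 0. 0.] dist 0.073
```

Call:
{"fn": "jog_arm", "kwargs": {"plan": [{"x": 0.76,"y": -0.5,"z": -0.05,"wx": 0,"wy": 0,"wz": 0.036},{"x": 0.76,"y": -0.5,"z": -0.05,"wx": 0,"wy": 0,"wz": 0.036},{"x": 0.76,"y": -0.5,"z": -0.05,"wx": 0,"wy": 0,"wz": 0.036},{"x": 0.76,"y": -0.5,"z": -0.05,"wx": 0,"wy": 0,"wz": 0.036},{"x": 0.76,"y": -0.5,"z": -0.05,"wx": 0,"wy": 0,"wz": 0.036},{"x": 0.76,"y": -0.5,"z": -0.05,"wx": 0,"wy": 0,"wz": 0.036},{"x": 0.76,"y": -0.5,"z": -0.05,"wx": 0,"wy": 0,"wz": 0.036}], "hand": 0.15}}

```text
t: 42.32
eef_pos: [0.5288, 0.13, 0.129]
tool_rot: [0.0, 0.725, 0.688, -0.002]
contact_force: [-0.5, -0.9, -0.1]
gripper_width: 0.576
```

Call:
{"fn": "jog_arm", "kwargs": {"plan": [{"x": 0.6,"y": -0.68,"z": 0.25,"wx": 0,"wy": 0,"wz": 0},{"x": 0.6,"y": -0.68,"z": 0.25,"wx": 0,"wy": 0,"wz": 0},{"x": 0.6,"y": -0.68,"z": 0.25,"wx": 0,"wy": 0,"wz": 0},{"x": 0.6,"y": -0.68,"z": 0.25,"wx": 0,"wy": 0,"wz": 0},{"x": 0.6,"y": -0.68,"z": 0.25,"wx": 0,"wy": 0,"wz": 0},{"x": 0.6,"y": -0.68,"z": 0.25,"wx": 0,"wy": 0,"wz": 0},{"x": 0.6,"y": -0.68,"z": 0.25,"wx": 0,"wy": 0,"wz": 0}]}}

```text
t: 42.9
eef_pos: [0.3995, 0.2556, 0.0783]
tool_rot: [0.001, 0.726, 0.688, -0.003]
contact_force: [-0.5, -0.5, 0.2]
gripper_width: 0.58
```

Run:
```python
from h import *
g,w=gr('B',.033);p=go([*g,.007],w);print(monitor.get_obs()['eef_pos'])
```

```text
xyz [0.019 0.004 0.356] w [-0.0009  0.0016 -0.0001] dist 0.071
[0.39954081 0.25561123 0.07825974]
```

Call:
{"fn": "jog_arm", "kwargs": {"plan": [{"x": 0.019,"y": 0.004,"z": 0.18,"wx": -0.001,"wy": 0.002,"wz": 0},{"x": 0.019,"y": 0.004,"z": 0.29,"wx": -0.001,"wy": 0.002,"wz": 0},{"x": 0.019,"y": 0.004,"z": 0.335,"wx": -0.001,"wy": 0.002,"wz": 0},{"x": 0.019,"y": 0.004,"z": 0.356,"wx": -0.001,"wy": 0.002,"wz": 0},{"x": 0.019,"y": 0.004,"z": 0.356,"wx": -0.001,"wy": 0.002,"wz": 0}]}}

```text
t: 43.32
eef_pos: [0.4015, 0.2573, 0.0068]
tool_rot: [0.0, 0.727, 0.687, 0.0]
contact_force: [-0.3, 0.6, 0.1]
gripper_width: 0.577
```

Call:
{"fn": "jog_arm", "kwargs": {"plan": [{"x": 0,"y": 0,"z": 0,"wx": 0,"wy": 0,"wz": 0},{"x": 0,"y": 0,"z": 0,"wx": 0,"wy": 0,"wz": 0},{"x": 0,"y": 0,"z": 0,"wx": 0,"wy": 0,"wz": 0},{"x": 0,"y": 0,"z": 0,"wx": 0,"wy": 0,"wz": 0},{"x": 0,"y": 0,"z": 0,"wx": 0,"wy": 0,"wz": 0},{"x": 0,"y": 0,"z": 0,"wx": 0,"wy": 0,"wz": 0},{"x": 0,"y": 0,"z": 0,"wx": 0,"wy": 0,"wz": 0}], "hand": -1, "grip_force": 50}}

```text
t: 43.9
eef_pos: [0.4024, 0.2575, 0.008]
tool_rot: [0.0, 0.727, 0.687, 0.001]
contact_force: [-0.2, -2.1, 4.9]
gripper_width: 0.155
```

Run:
```python
from h import *
o=monitor.get_obs();print(o['eef_pos'],o['gripper_width']*85,o['contact_force'])
p=go([.46,.2,.11]);p=go(wld(-.02,.175,.1),None,p)
```

```text
[0.40244664 0.25749415 0.00795016] 13.192856447291696 [-0.19488018 -2.12230164  4.94691787]
xyz [-0.27   0.305 -0.51 ] w [ 0.0007 -0.0004 -0.0376] dist 0.131
xyz [-0.751  0.465  0.05 ] w [0. 0. 0.] dist 0.177
```

Call:
{"fn": "jog_arm", "kwargs": {"plan": [{"x": -0.05,"y": 0.05,"z": -0.3,"wx": 0.001,"wy": 0,"wz": -0.038},{"x": -0.27,"y": 0.3,"z": -0.51,"wx": 0.001,"wy": 0,"wz": -0.038},{"x": -0.27,"y": 0.3,"z": -0.51,"wx": 0.001,"wy": 0,"wz": -0.038},{"x": -0.27,"y": 0.3,"z": -0.51,"wx": 0.001,"wy": 0,"wz": -0.038},{"x": -0.27,"y": 0.3,"z": -0.51,"wx": 0.001,"wy": 0,"wz": -0.038},{"x": -0.27,"y": 0.3,"z": -0.51,"wx": 0.001,"wy": 0,"wz": -0.038}]}}

```text
t: 44.4
eef_pos: [0.459, 0.2004, 0.1104]
tool_rot: [-0.001, 0.685, 0.729, 0.001]
contact_force: [-0.1, 0.3, -0.7]
gripper_width: 0.156
```

Call:
{"fn": "jog_arm", "kwargs": {"plan": [{"x": -0.75,"y": 0.46,"z": 0.05,"wx": 0,"wy": 0,"wz": 0},{"x": -0.75,"y": 0.46,"z": 0.05,"wx": 0,"wy": 0,"wz": 0},{"x": -0.75,"y": 0.46,"z": 0.05,"wx": 0,"wy": 0,"wz": 0},{"x": -0.75,"y": 0.46,"z": 0.05,"wx": 0,"wy": 0,"wz": 0},{"x": -0.75,"y": 0.46,"z": 0.05,"wx": 0,"wy": 0,"wz": 0},{"x": -0.75,"y": 0.46,"z": 0.05,"wx": 0,"wy": 0,"wz": 0},{"x": -0.75,"y": 0.46,"z": 0.05,"wx": 0,"wy": 0,"wz": 0}]}}

```text
t: 44.98
eef_pos: [0.5586, 0.0576, 0.0984]
tool_rot: [-0.002, 0.685, 0.729, -0.0]
contact_force: [0.4, 0.0, -1.4]
gripper_width: 0.16
```

Run:
```python
from h import *
o=monitor.get_obs();print(loc(o['eef_pos']),o['gripper_width']*85,o['contact_force'])
p=go(wld(-.005,.135,.027))
```

```text
[-0.02350546  0.17697829  0.09841847] 13.595961809923162 [ 0.41800534  0.01365832 -1.35382479]
xyz [-0.211  0.094  0.356] w [-0.0012 -0.001   0.0002] dist 0.085
```

Call:
{"fn": "jog_arm", "kwargs": {"plan": [{"x": -0.2,"y": 0.094,"z": 0.1,"wx": -0.001,"wy": -0.001,"wz": 0},{"x": -0.21,"y": 0.094,"z": 0.25,"wx": -0.001,"wy": -0.001,"wz": 0},{"x": -0.21,"y": 0.094,"z": 0.356,"wx": -0.001,"wy": -0.001,"wz": 0},{"x": -0.21,"y": 0.094,"z": 0.356,"wx": -0.001,"wy": -0.001,"wz": 0},{"x": -0.21,"y": 0.094,"z": 0.356,"wx": -0.001,"wy": -0.001,"wz": 0},{"x": -0.21,"y": 0.094,"z": 0.356,"wx": -0.001,"wy": -0.001,"wz": 0},{"x": -0.21,"y": 0.094,"z": 0.356,"wx": -0.001,"wy": -0.001,"wz": 0},{"x": -0.21,"y": 0.094,"z": 0.356,"wx": -0.001,"wy": -0.001,"wz": 0}]}}

```text
t: 45.65
eef_pos: [0.5805, 0.0181, 0.0284]
tool_rot: [0.0, 0.684, 0.729, 0.001]
contact_force: [0.3, 0.5, 0.0]
gripper_width: 0.157
```

Run:
```python
from h import *
o=monitor.get_obs();print(loc(o['eef_pos']),o['gripper_width']*85,o['contact_force'])
p=go(wld(-.005,.08,.027))
```

```text
[-0.00405045  0.13625432  0.02843476] 13.336941775513345 [0.33459283 0.45200328 0.03136379]
xyz [-0.281 -0.005  0.007] w [ 0.0006 -0.0002  0.0007] dist 0.056
```

Call:
{"fn": "jog_arm", "kwargs": {"plan": [{"x": -0.06,"y": -0.005,"z": 0.007,"wx": 0.001,"wy": 0,"wz": 0.001},{"x": -0.1,"y": -0.005,"z": 0.007,"wx": 0.001,"wy": 0,"wz": 0.001},{"x": -0.13,"y": -0.005,"z": 0.007,"wx": 0.001,"wy": 0,"wz": 0.001},{"x": -0.16,"y": -0.005,"z": 0.007,"wx": 0.001,"wy": 0,"wz": 0.001},{"x": -0.19,"y": -0.005,"z": 0.007,"wx": 0.001,"wy": 0,"wz": 0.001},{"x": -0.21,"y": -0.005,"z": 0.007,"wx": 0.001,"wy": 0,"wz": 0.001},{"x": -0.23,"y": -0.005,"z": 0.007,"wx": 0.001,"wy": 0,"wz": 0.001},{"x": -0.25,"y": -0.005,"z": 0.007,"wx": 0.001,"wy": 0,"wz": 0.001},{"x": -0.27,"y": -0.005,"z": 0.007,"wx": 0.001,"wy": 0,"wz": 0.001},{"x": -0.28,"y": -0.005,"z": 0.007,"wx": 0.001,"wy": 0,"wz": 0.001},{"x": -0.28,"y": -0.005,"z": 0.007,"wx": 0.001,"wy": 0,"wz": 0.001}]}}

```text
t: 46.57
eef_pos: [0.583, -0.0384, 0.027]
tool_rot: [-0.001, 0.685, 0.728, -0.0]
contact_force: [0.4, -0.4, -2.3]
gripper_width: 0.157
```

Run:
```python
from h import *
o=monitor.get_obs();print(loc(o['eef_pos']),o['gripper_width']*85,o['contact_force'])
p=go(wld(-.005,.04,.027))
```

```text
[-0.00502758  0.07962132  0.02700297] 13.307775336106896 [ 0.4033741  -0.42712464 -2.29838069]
xyz [-0.198  0.    -0.   ] w [-0.0004 -0.0001 -0.0006] dist 0.04
```

Call:
{"fn": "jog_arm", "kwargs": {"plan": [{"x": -0.03,"y": 0,"z": 0.003,"wx": 0,"wy": 0,"wz": 0},{"x": -0.06,"y": 0,"z": 0.003,"wx": 0,"wy": 0,"wz": 0},{"x": -0.09,"y": 0,"z": 0.003,"wx": 0,"wy": 0,"wz": 0},{"x": -0.12,"y": 0,"z": 0.003,"wx": 0,"wy": 0,"wz": 0},{"x": -0.15,"y": 0,"z": 0.003,"wx": 0,"wy": 0,"wz": 0},{"x": -0.18,"y": 0,"z": 0.003,"wx": 0,"wy": 0,"wz": 0},{"x": -0.2,"y": 0,"z": 0.003,"wx": 0,"wy": 0,"wz": 0},{"x": -0.2,"y": 0,"z": 0.003,"wx": 0,"wy": 0,"wz": 0}]}}

```text
t: 47.23
eef_pos: [0.5855, -0.08, 0.0265]
tool_rot: [-0.0, 0.686, 0.727, -0.001]
contact_force: [0.2, 1.2, -0.3]
gripper_width: 0.157
```

Run:
```python
from h import *
o=monitor.get_obs();print(loc(o['eef_pos']),o['gripper_width']*85,o['contact_force'])
```

```text
[-0.00516092  0.03802138  0.0265281 ] 13.351292132350109 [ 0.20847462  1.15524927 -0.28273587]
```

Call:
{"fn": "jog_arm", "kwargs": {"plan": [{"x": 0,"y": 0,"z": 0,"wx": 0,"wy": 0,"wz": 0},{"x": 0,"y": 0,"z": 0,"wx": 0,"wy": 0,"wz": 0},{"x": 0,"y": 0,"z": 0,"wx": 0,"wy": 0,"wz": 0},{"x": 0.1,"y": 0,"z": 0,"wx": 0,"wy": 0,"wz": 0},{"x": 0.2,"y": 0,"z": 0,"wx": 0,"wy": 0,"wz": 0},{"x": 0.24,"y": 0,"z": 0,"wx": 0,"wy": 0,"wz": 0},{"x": 0.24,"y": 0,"z": 0,"wx": 0,"wy": 0,"wz": 0}], "hand": -0.35}}

```text
t: 47.82
eef_pos: [0.5827, -0.0288, 0.0263]
tool_rot: [-0.001, 0.684, 0.729, -0.0]
contact_force: [0.3, -0.1, 0.2]
gripper_width: 0.324
```

Call:
{"fn": "jog_arm", "kwargs": {"plan": [{"x": 0,"y": 0,"z": 0,"wx": 0,"wy": 0,"wz": 0},{"x": 0,"y": 0,"z": 0,"wx": 0,"wy": 0,"wz": 0},{"x": 0,"y": 0,"z": 0,"wx": 0,"wy": 0,"wz": 0},{"x": 0,"y": 0,"z": 0,"wx": 0,"wy": 0,"wz": 0}], "hand": -1}}

```text
t: 48.15
eef_pos: [0.5827, -0.03, 0.0263]
tool_rot: [-0.001, 0.685, 0.729, -0.0]
contact_force: [-0.8, -0.4, 0.8]
gripper_width: -0.0
```

Run:
```python
from h import *
o=monitor.get_obs();print(loc(o['eef_pos']),o['gripper_width']*85,o['contact_force'])
p=go(wld(-.005,.0235,.026))
```

```text
[-0.00487527  0.08802353  0.02634315] -0.02938176925082602 [-0.79515887 -0.38249292  0.79970043]
xyz [-0.323 -0.     0.002] w [-0.0004 -0.0002 -0.0001] dist 0.065
```

Call:
{"fn": "jog_arm", "kwargs": {"plan": [{"x": -0.06,"y": 0,"z": 0.002,"wx": 0,"wy": 0,"wz": 0},{"x": -0.1,"y": 0,"z": 0.002,"wx": 0,"wy": 0,"wz": 0},{"x": -0.14,"y": 0,"z": 0.002,"wx": 0,"wy": 0,"wz": 0},{"x": -0.18,"y": 0,"z": 0.002,"wx": 0,"wy": 0,"wz": 0},{"x": -0.21,"y": 0,"z": 0.002,"wx": 0,"wy": 0,"wz": 0},{"x": -0.24,"y": 0,"z": 0.002,"wx": 0,"wy": 0,"wz": 0},{"x": -0.27,"y": 0,"z": 0.002,"wx": 0,"wy": 0,"wz": 0},{"x": -0.29,"y": 0,"z": 0.002,"wx": 0,"wy": 0,"wz": 0},{"x": -0.31,"y": 0,"z": 0.002,"wx": 0,"wy": 0,"wz": 0},{"x": -0.325,"y": 0,"z": 0.002,"wx": 0,"wy": 0,"wz": 0},{"x": -0.335,"y": 0,"z": 0.002,"wx": 0,"wy": 0,"wz": 0},{"x": -0.335,"y": 0,"z": 0.002,"wx": 0,"wy": 0,"wz": 0}]}}

```text
t: 49.15
eef_pos: [0.5863, -0.0911, 0.0257]
tool_rot: [-0.004, 0.684, 0.73, 0.001]
contact_force: [-2.9, 13.4, 6.1]
gripper_width: -0.003
```

Call:
{"fn": "jog_arm", "kwargs": {"plan": [{"x": -0.02,"y": 0,"z": 0,"wx": 0,"wy": 0,"wz": 0},{"x": -0.04,"y": 0,"z": 0,"wx": 0,"wy": 0,"wz": 0},{"x": -0.05,"y": 0,"z": 0,"wx": 0,"wy": 0,"wz": 0},{"x": -0.05,"y": 0,"z": 0,"wx": 0,"wy": 0,"wz": 0}]}}

```text
t: 49.48
eef_pos: [0.586, -0.0908, 0.0252]
tool_rot: [-0.011, 0.682, 0.732, 0.004]
contact_force: [-4.5, 22.8, 10.5]
gripper_width: -0.001
```

Run:
```python
from h import *
o=monitor.get_obs();print(loc(o['eef_pos']),o['contact_force']); go(wld(-.005,.1,.12))
```

```text
[-0.00530783  0.02722707  0.02518674] [-4.46833951 22.7851894  10.46147866]
xyz [ 0.374  0.001 -0.466] w [-0.0026 -0.0068  0.0027] dist 0.12
```

Run:
```python
from h import *
o=monitor.get_obs();f,t=o['contact_force'],o['torque'];print(f,t,t[0]/f[1])
```

```text
[-4.46833951 22.7851894  10.46147866] [ 3.8917232   1.16349339 -0.7067815 ] 0.17080056385664685
```

Call:
{"fn": "jog_arm", "kwargs": {"plan": [{"x": 0.06,"y": 0,"z": -0.025,"wx": -0.002,"wy": -0.007,"wz": 0.003},{"x": 0.06,"y": 0,"z": -0.025,"wx": -0.002,"wy": -0.007,"wz": 0.003},{"x": 0.06,"y": 0,"z": -0.025,"wx": -0.002,"wy": -0.007,"wz": 0.003},{"x": 0.06,"y": 0,"z": -0.025,"wx": -0.002,"wy": -0.007,"wz": 0.003}]}}

```text
t: 49.82
eef_pos: [0.5853, -0.0795, 0.0305]
tool_rot: [-0.0, 0.685, 0.728, -0.001]
contact_force: [0.1, -0.4, 0.5]
gripper_width: 0.002
```

Run:
```python
from h import *
o=monitor.get_obs();print(loc(o['eef_pos']),o['contact_force']); go(wld(-.005,.0235,.030))
```

```text
[-0.00533447  0.03849021  0.03053871] [ 0.09537384 -0.36034787  0.53210804]
xyz [-0.075  0.002  0.003] w [-0.0006  0.0004 -0.0003] dist 0.015
```

Call:
{"fn": "jog_arm", "kwargs": {"plan": [{"x": -0.03,"y": 0.002,"z": 0.002,"wx": 0,"wy": 0,"wz": 0},{"x": -0.05,"y": 0.002,"z": 0.002,"wx": 0,"wy": 0,"wz": 0},{"x": -0.065,"y": 0.002,"z": 0.002,"wx": 0,"wy": 0,"wz": 0},{"x": -0.08,"y": 0.002,"z": 0.002,"wx": 0,"wy": 0,"wz": 0},{"x": -0.09,"y": 0.002,"z": 0.002,"wx": 0,"wy": 0,"wz": 0},{"x": -0.1,"y": 0.002,"z": 0.002,"wx": 0,"wy": 0,"wz": 0},{"x": -0.1,"y": 0.002,"z": 0.002,"wx": 0,"wy": 0,"wz": 0}]}}

```text
t: 50.4
eef_pos: [0.5861, -0.0915, 0.0295]
tool_rot: [-0.006, 0.684, 0.729, 0.001]
contact_force: [-4.3, 22.6, 7.3]
gripper_width: -0.002
```

Run:
```python
from h import *
o=monitor.get_obs();f,t=o['contact_force'],o['torque'];print(loc(o['eef_pos']),f,t,t[0]/f[1])
```

```text
[-0.00529411  0.02652358  0.02954544] [-4.25701884 22.56838854  7.33346516] [ 3.72633215  0.87997011 -0.58805811] 0.1651129030270746
```

Contact sits high and only at this x: the knuckles are probably meeting the tab. Push again shifted 11 mm toward +x.

Call:
{"fn": "jog_arm", "kwargs": {"plan": [{"x": 0.05,"y": 0,"z": 0,"wx": 0,"wy": -0.003,"wz": 0},{"x": 0.05,"y": 0.055,"z": 0,"wx": 0,"wy": -0.003,"wz": 0},{"x": 0.05,"y": 0.055,"z": 0,"wx": 0,"wy": -0.003,"wz": 0},{"x": 0.05,"y": 0.055,"z": 0,"wx": 0,"wy": -0.003,"wz": 0}]}}

```text
t: 50.73
eef_pos: [0.5966, -0.0823, 0.0296]
tool_rot: [-0.002, 0.684, 0.729, -0.002]
contact_force: [-0.1, -0.3, 0.6]
gripper_width: -0.003
```

Run:
```python
from h import *
o=monitor.get_obs();print(loc(o['eef_pos']),o['contact_force']); go(wld(.006,.0235,.029))
```

```text
[0.00578741 0.03499754 0.02960267] [-0.0733361  -0.32330148  0.55493009]
xyz [-0.057  0.001  0.003] w [-0.0016  0.0001  0.0004] dist 0.012
```

Call:
{"fn": "jog_arm", "kwargs": {"plan": [{"x": -0.02,"y": 0,"z": 0.002,"wx": -0.002,"wy": 0,"wz": 0},{"x": -0.035,"y": 0,"z": 0.002,"wx": -0.002,"wy": 0,"wz": 0},{"x": -0.05,"y": 0,"z": 0.002,"wx": -0.002,"wy": 0,"wz": 0},{"x": -0.06,"y": 0,"z": 0.002,"wx": -0.002,"wy": 0,"wz": 0},{"x": -0.07,"y": 0,"z": 0.002,"wx": -0.002,"wy": 0,"wz": 0},{"x": -0.085,"y": 0,"z": 0.002,"wx": -0.002,"wy": 0,"wz": 0},{"x": -0.085,"y": 0,"z": 0.002,"wx": -0.002,"wy": 0,"wz": 0}]}}

```text
t: 51.32
eef_pos: [0.5963, -0.092, 0.0287]
tool_rot: [-0.005, 0.684, 0.73, 0.002]
contact_force: [-5.3, 18.7, 7.5]
gripper_width: -0.001
```

Run:
```python
from h import *
o=monitor.get_obs();f,t=o['contact_force'],o['torque'];print(loc(o['eef_pos']),f,t,t[0]/f[1])
```

```text
[0.00484953 0.0253912  0.02870384] [-5.30006827 18.72484733  7.54115093] [ 3.15951988  0.99651351 -0.66848141] 0.16873407984696717
```

Call:
{"fn": "jog_arm", "kwargs": {"plan": [{"x": 0.1,"y": 0,"z": 0,"wx": 0,"wy": -0.003,"wz": 0},{"x": 0.1,"y": 0.095,"z": 0.03,"wx": 0,"wy": -0.003,"wz": 0},{"x": 0.1,"y": 0.095,"z": 0.03,"wx": 0,"wy": -0.003,"wz": 0},{"x": 0.1,"y": 0.095,"z": 0.03,"wx": 0,"wy": -0.003,"wz": 0},{"x": 0.1,"y": 0.095,"z": 0.03,"wx": 0,"wy": -0.003,"wz": 0}], "hand": -0.06}}

```text
t: 51.73
eef_pos: [0.6132, -0.0723, 0.0228]
tool_rot: [-0.001, 0.684, 0.729, -0.001]
contact_force: [-0.0, -0.3, -0.5]
gripper_width: 0.472
```

Run:
```python
from h import *
o=monitor.get_obs();print(loc(o['eef_pos']),o['contact_force'],o['gripper_width']*85); go(wld(.024,.0235,.022))
```

```text
[0.02297998 0.0439153  0.02284318] [-0.00088758 -0.34689515 -0.4608133 ] 40.1490478649397
xyz [-0.102  0.005  0.004] w [-0.0012 -0.      0.0006] dist 0.02
```

Call:
{"fn": "jog_arm", "kwargs": {"plan": [{"x": -0.04,"y": 0.003,"z": 0,"wx": -0.001,"wy": 0,"wz": 0},{"x": -0.07,"y": 0.003,"z": 0,"wx": -0.001,"wy": 0,"wz": 0},{"x": -0.085,"y": 0.003,"z": 0,"wx": -0.001,"wy": 0,"wz": 0},{"x": -0.1,"y": 0.003,"z": 0,"wx": -0.001,"wy": 0,"wz": 0},{"x": -0.115,"y": 0.003,"z": 0,"wx": -0.001,"wy": 0,"wz": 0},{"x": -0.125,"y": 0.003,"z": 0,"wx": -0.001,"wy": 0,"wz": 0},{"x": -0.125,"y": 0.003,"z": 0,"wx": -0.001,"wy": 0,"wz": 0}]}}

```text
t: 52.32
eef_pos: [0.6148, -0.0908, 0.0221]
tool_rot: [-0.004, 0.684, 0.73, 0.002]
contact_force: [-1.3, 17.3, 0.6]
gripper_width: 0.471
```

Run:
```python
from h import *
o=monitor.get_obs();f,t=o['contact_force'],o['torque'];print(loc(o['eef_pos']),f,t,t[0]/f[1],t[2])
```

```text
[0.02346761 0.02541625 0.02209698] [-1.3478739  17.33411885  0.62257368] [ 2.69845489  0.19707174 -0.86459046] 0.1556730350858817 -0.864590463020062
```

Torque shows the contact lies at x≈−30 mm, i.e. on the tab. Push closed-fingered at x≈+13 mm, clear of the tab.

Call:
{"fn": "jog_arm", "kwargs": {"plan": [{"x": 0.08,"y": 0,"z": 0,"wx": 0,"wy": -0.002,"wz": 0},{"x": 0.08,"y": -0.053,"z": -0.035,"wx": 0,"wy": -0.002,"wz": 0},{"x": 0.08,"y": -0.053,"z": -0.035,"wx": 0,"wy": -0.002,"wz": 0},{"x": 0.08,"y": -0.053,"z": -0.035,"wx": 0,"wy": -0.002,"wz": 0},{"x": 0.08,"y": -0.053,"z": -0.035,"wx": 0,"wy": -0.002,"wz": 0}], "hand": -1}}

```text
t: 52.73
eef_pos: [0.6034, -0.0771, 0.0296]
tool_rot: [-0.001, 0.684, 0.729, 0.0]
contact_force: [0.5, 0.2, -0.9]
gripper_width: 0.003
```

Run:
```python
from h import *
o=monitor.get_obs();print(loc(o['eef_pos']),o['contact_force'],o['gripper_width']*85); go(wld(.0125,.0235,.029))
```

```text
[0.01289615 0.03974525 0.02963938] [ 0.49696598  0.17334937 -0.90126535] 0.25620284309668456
xyz [-0.081 -0.002  0.003] w [-0.0006 -0.0007  0.0005] dist 0.016
```

Call:
{"fn": "jog_arm", "kwargs": {"plan": [{"x": -0.03,"y": -0.002,"z": 0.003,"wx": 0,"wy": 0,"wz": 0},{"x": -0.05,"y": -0.002,"z": 0.003,"wx": 0,"wy": 0,"wz": 0},{"x": -0.065,"y": -0.002,"z": 0.003,"wx": 0,"wy": 0,"wz": 0},{"x": -0.08,"y": -0.002,"z": 0.003,"wx": 0,"wy": 0,"wz": 0},{"x": -0.095,"y": -0.002,"z": 0.003,"wx": 0,"wy": 0,"wz": 0},{"x": -0.105,"y": -0.002,"z": 0.003,"wx": 0,"wy": 0,"wz": 0},{"x": -0.105,"y": -0.002,"z": 0.003,"wx": 0,"wy": 0,"wz": 0}]}}

```text
t: 53.32
eef_pos: [0.6038, -0.0926, 0.0289]
tool_rot: [-0.005, 0.683, 0.73, 0.002]
contact_force: [-4.9, 13.3, 8.4]
gripper_width: 0.002
```

Run:
```python
from h import *
o=monitor.get_obs();f,t=o['contact_force'],o['torque'];print(loc(o['eef_pos']),f,t,t[0]/f[1],t[2]/f[1])
```

```text
[0.01231548 0.02427492 0.0289349 ] [-4.94745724 13.32255911  8.37151421] [ 2.53009323  0.93044488 -0.04327647] 0.18991045296186634 -0.0032483598983895677
```

Now it meets the plate clear of the tab (y 24.3, torque arm ≈ 0). To be sure the 16 mm tube itself is flush, push once more with the tool yawed 12° so a finger edge bears on its end without reaching the tab.

Call:
{"fn": "jog_arm", "kwargs": {"plan": [{"x": 0.08,"y": 0,"z": 0,"wx": 0,"wy": -0.003,"wz": 0},{"x": 0.1,"y": -0.13,"z": -0.008,"wx": 0,"wy": -0.003,"wz": 0.067},{"x": 0.1,"y": -0.13,"z": -0.008,"wx": 0,"wy": -0.003,"wz": 0.067},{"x": 0.1,"y": -0.13,"z": -0.008,"wx": 0,"wy": -0.003,"wz": 0.067},{"x": 0.1,"y": -0.13,"z": -0.008,"wx": 0,"wy": -0.003,"wz": 0.067},{"x": 0.1,"y": -0.13,"z": -0.008,"wx": 0,"wy": -0.003,"wz": 0.067}]}}

```text
t: 53.82
eef_pos: [0.5774, -0.0749, 0.031]
tool_rot: [-0.001, 0.755, 0.655, -0.002]
contact_force: [-0.9, 0.4, 0.1]
gripper_width: 0.004
```

Run:
```python
from h import *
o=monitor.get_obs();print(loc(o['eef_pos']),o['contact_force'])
w=F[2]-np.radians(12);go(wld(-.014,.030,.030),w);go(wld(-.014,.023,.030),w)
```

```text
[-0.012934    0.04358694  0.03101116] [-0.88337757  0.3982819   0.05338036]
xyz [-0.068  0.009  0.005] w [-0.0014  0.0003  0.0019] dist 0.014
xyz [-0.102  0.016  0.005] w [-0.0014  0.0003  0.0019] dist 0.021
```

Call:
{"fn": "jog_arm", "kwargs": {"plan": [{"x": -0.03,"y": 0.005,"z": 0.004,"wx": -0.001,"wy": 0,"wz": 0.002},{"x": -0.05,"y": 0.008,"z": 0.004,"wx": -0.001,"wy": 0,"wz": 0.002},{"x": -0.065,"y": 0.01,"z": 0.004,"wx": -0.001,"wy": 0,"wz": 0.002},{"x": -0.08,"y": 0.013,"z": 0.004,"wx": -0.001,"wy": 0,"wz": 0.002},{"x": -0.095,"y": 0.015,"z": 0.004,"wx": -0.001,"wy": 0,"wz": 0.002},{"x": -0.105,"y": 0.016,"z": 0.004,"wx": -0.001,"wy": 0,"wz": 0.002},{"x": -0.105,"y": 0.016,"z": 0.004,"wx": -0.001,"wy": 0,"wz": 0.002}]}}

```text
t: 54.4
eef_pos: [0.5778, -0.0933, 0.0302]
tool_rot: [-0.002, 0.757, 0.654, 0.0]
contact_force: [-0.5, 7.5, 4.7]
gripper_width: -0.001
```

Run:
```python
from h import *
o=monitor.get_obs();f,t=o['contact_force'],o['torque'];print(loc(o['eef_pos']),f,t,t[0]/f[1],t[2]/f[1])
q=o['tool_rot'];Rm=R.from_quat(np.r_[q[1:],q[0]]).as_matrix()
for sx in(-.011,):
  for sy in(-.0145,.0145): print(loc(np.array(o['eef_pos'])+Rm@[sx,sy,0]))
```

```text
[-0.01366081  0.02523239  0.03018894] [-0.51666992  7.54565461  4.68117714] [ 1.39147773  0.1468086  -0.02428203] 0.1844078213980629 -0.0032180156317509535
[-0.03011556  0.01745477  0.030195  ]
[-0.00173744  0.01148183  0.03011634]
```

Call:
{"fn": "jog_arm", "kwargs": {"plan": [{"x": 0.15,"y": 0,"z": 0,"wx": 0,"wy": 0,"wz": 0},{"x": 0.4,"y": 0,"z": -0.2,"wx": 0,"wy": 0,"wz": 0},{"x": 0.4,"y": 0,"z": -0.8,"wx": 0,"wy": 0,"wz": 0},{"x": 0.4,"y": 0,"z": -0.8,"wx": 0,"wy": 0,"wz": 0},{"x": 0.4,"y": 0,"z": -0.8,"wx": 0,"wy": 0,"wz": 0},{"x": 0.4,"y": 0,"z": -0.8,"wx": 0,"wy": 0,"wz": 0},{"x": 0.4,"y": 0,"z": -0.8,"wx": 0,"wy": 0,"wz": 0}]}}

```text
t: 54.98
eef_pos: [0.5923, -0.0145, 0.1942]
tool_rot: [-0.0, 0.756, 0.654, 0.003]
contact_force: [0.4, 0.5, -0.8]
gripper_width: -0.0
```

Run:
```python
from h import *
print(monitor.get_obs()['eef_pos'])
for c in('top','scene'):
    snap(c,'end_'+c+'.png')
    for n in('tube_1','crank_grip','plate_tab'): print(c,n,[(np.round(r['location'],1).tolist(),round(r['confidence'],2)) for r in finder.place_of(c,n)])
    for l in((-.005,-.037,.03),(.023,-.037,.033),(.056,-.037,.036)): print(proj(c,wld(*l)))
    print('tab',proj(c,wld(-.04,.008,.085)),'basket tube',proj(c,[.695,.165,.02]))
```

```text
[ 0.5922653  -0.01446433  0.19420458]
top tube_1 [([223.4, 293.6], 0.7), ([346.3, 255.3], 0.65), ([371.6, 209.1], 0.5), ([371.1, 221.8], 0.42)]
top crank_grip [([408.1, 272.8], 0.62), ([355.4, 215.6], 0.18)]
top plate_tab [([350.9, 230.5], 0.48)]
[369.74306222 230.26687309]
[371.02500627 222.57719057]
[372.50390847 213.68472841]
tab [356.11656664 229.97230315] basket tube [286.70564005 185.28229467]
scene tube_1 [([240.1, 229.3], 0.81), ([292.1, 340.7], 0.67), ([188.6, 265.5], 0.6), ([323.9, 193.1], 0.59)]
scene crank_grip [([399.7, 202.3], 0.5)]
scene plate_tab [([333.9, 202.6], 0.76), ([328.5, 207.3], 0.19)]
[337.07446845 203.2152563 ]
[331.48857327 198.40257801]
[325.0232232  192.94873003]
tab [334.38184363 202.5395732 ] basket tube [239.59298824 230.37862572]
```

Run:
```python
from h import *
for c,a in(('top','top0'),('scene','s1')):
    A=cv2.imread(f'pics/{a}.png',0).astype(int);B=cv2.imread(f'pics/end_{c}.png',0).astype(int)
    for x,z in((-.005,.045),(.023,.05),(.056,.055)):
        r=[]
        for y in np.arange(0,-.2,-.01):
            u,v=np.round(proj(c,wld(x,y,z))).astype(int);r.append((B[v-1:v+2,u-1:u+2].mean()-A[v-1:v+2,u-1:u+2].mean()).round().astype(int))
        print(c,x,*r)
```

```text
top -0.005 -5 1 1 1 2 2 2 2 1 1 1 1 2 1 1 2 1 1 1 1
top 0.023 15 13 15 11 16 11 14 10 12 3 1 1 1 1 1 2 1 2 1 1
top 0.056 8 17 21 20 19 14 16 13 21 6 0 2 1 1 1 1 2 1 0 1
scene -0.005 -5 -43 3 2 3 3 3 3 3 3 3 3 3 3 3 3 3 3 3 3
scene 0.023 7 0 3 3 3 3 3 3 2 3 3 3 3 3 3 3 3 3 2 3
scene 0.056 -1 12 19 12 13 10 10 9 8 4 3 3 3 3 3 3 2 3 3 3
```

```bash
python3 -c "
from h import *
print(bot.hand_in())"
```

```text
the job is handed in; nothing more can be done
None
```

The job is done and handed in at about 55 s of robot time. The one thing I couldn't confirm by camera is how flush the 16 mm tube sits.

- **Plate:** I slid it to the end stop, which I felt at about 20 N. I then cranked the vise to about 13.5 rad and eased it back to about 12.6. Gripping the tab again showed the plate held firm at the home position.
- **Tubes:** There were four, sized by the gripper opening.

| Tube | Where it went |
|---|---|
| 34 mm | purple basket |
| 28 mm | hole 3 |
| 22 mm | hole 2 |
| 16 mm (knocked aside during the run, located again) | hole 1 |

**Last checks:**
- The plate tab and crank handle were where they should be. The scene camera also showed the 34 mm tube in the basket.
- The top camera showed the 22 and 28 mm tubes in their channels. Their inner ends were about where flush tubes would reach, and the pushing fingers had stopped hard on the plate face.
- The 16 mm tube does not show through its roof slot from either camera, so I checked it by touch only. My first pushes stopped 2–3 mm short because the gripper knuckles met the plate tab with at most 23 N. A shifted push and then a turned push cleared the tab, and the finger edge reached the plate face, so I take it as flush to about 1 mm.
- I wanted a final picture, but the limit of 16 viewed pictures was already used up. I made these last checks from numbers alone.

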